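# Free the stuck setting arbor and seat it in the measuring spindle

### The arm

A 7-joint arm with a two-finger parallel gripper is mounted at the origin on the work surface; the furniture and walls round the work are solid. World frame = base frame: x ahead of the robot, y to its left, z up, the work surface at z = 0. Lengths are in m, angles in rad, forces in N, time in s.
With the tool pointing down it reaches from about 0.4 to 0.85 m from the base axis. Payload 4.5 kg.
Tool frame: the origin (TCP) lies midway between the tips of the shut fingers; the grasp point (between the pads) lies 19 mm behind it (r.hold_point_z is the distance from the TCP to the grasp point, in m); z points along the fingers, y is the direction in which the jaws open and shut (so a half turn about z gives the same grasp; the last joint's range is limited). The gripper opens to 88 mm and grips with 3 to 60 N. Pads are 18 mm wide; open, the fingers measure 123 mm over their backs; the gripper's body (75 mm by 187 mm) begins 45 mm behind the grasp point.
Start: joints at [-1.3, 0.689, -0.195, 1.565, 0.157, 0.902, -0.215], TCP at [0.147, 0.608, 0.202] pointing down, gripper open.
Joint ranges: [-3.01, 3.01], [-0.46, 2.08], [-1.47, 1.51], [0.13, 2.56], [-1, 4.14], [0.04, 2.09], [-2.66, 2.66]. Speed limits (rad/s): [2.57, 2.57, 3.14, 3.14, 3.14, 3.14, 3.14].

### API

Orientations are given as a unit quaternion [x, y, z, w].
In Python, from plant import r gives the robot as it stands. The module is installed in compiled form; this text tells all that it offers.
- The arm moves only by the tool move_arm, never from a script. Its arguments are lists of equal length, an entry for each row: "turn": the turn, a rotation vector about the tool's x, y, z in units of 2 pi rad (1.0 is 2 pi rad), a list of three; "dp": the shift along the tool's x, y, z in units of 2.5 cm (1.0 is 2.5 cm), a list of three; "jaw": the closure, from -1 (fully open) to 1 (shut), so that 0 is half open. In form: {"turn": [[wx, wy, wz], ...], "dp": [[x, y, z], ...], "jaw": [jaw, ...]}. A call has 1 to 10 rows; each row shifts and turns the commanded pose from where the row before left it, along the tool's axes as they then stand; what a row does not reach is not made up. A row lasts 1/12 s, in which the tool goes at most 41.7 mm and 7.16 degrees, less where a joint would pass 70% of its speed; a pose out of reach is approached as far as the arm can. A call with a number of a shift or a turn outside -1 to 1 is refused whole. A call with a gripper value outside its range is refused whole. The fingers move at their own pace and stop on an object; "newtons" is the grip in N (left out, the last holds). Time passes only in rows, so rows that do not move let the fingers close. It gives the time, the measured TCP pose, the force and the opening at its end, in the units of the state.
- r.get_state(): the state, without advancing time (a new reading comes with each control period).
- r.snapshot(name): name is "scene" or "top"; returns a dict with "frame" (384x512x3 uint8, blue, green, red), "mtx" (3x3 intrinsics, pixels), "origin" and "orientation" of the camera in the world. Camera axes: x right, y up, looking along -z (the intrinsics and any distortion apply to the point x, -y, -z); pixel columns grow to the right and rows downward; lengths in m; the calibration is good to about 2 mm. A picture is of the moment at which its call begins. There is no depth.
- r.finish_job(): hands the job in, once; it reports no verdict.
The state is a dict: "clock": time; "q": joint angles; "qd": joint speeds; "joint_torque": joint torques, N m; "tool_pos": TCP position; "eef_rot": TCP orientation; "contact_force": force on the tool from outside, world axes, zero at the start; "moment": the same for the moment, N m; "opening": opening from 0.0 (shut) to 1.0 (fully open).
Only numpy, scipy, OpenCV 4.12 (cv2) and the standard library are available. Lean on these libraries where they do the work, as an engineer would, in place of code of your own. Each camera call takes 0.05 s, during which the arm holds its last target.

### The job

The setting arbor has stuck in the taper of its storage sleeve: turn it with its tommy bar to break the taper free, then lift it straight out. Seat it upright in the empty measuring spindle, its two flange slots over the two drive dogs and the flange fully home on the nose, and let go. Leave the other things where they stand.

Things in the scene. Friction and masses are not known exactly. Their poses are not given: they have to be found in the camera images.
- arbor_grip (a point): The setting arbor: loose, upright, plain steel, about 0.5 kg, 134 mm long. This point is on its axis, half-way up the smooth gripping cylinder at its upper end (32 mm diameter; from 17 mm below this point to the flat top 18 mm above it). Axes: z up along the arbor, x through the flange's two drive slots, y along the tommy bar. It starts stuck in the sleeve, its axes parallel to those of sleeve_face.
- bar_centre (a point): Middle of the arbor's tommy bar, on the arbor's axis, 28 mm below arbor_grip; same axes. A dark 10 mm round bar along y through a 38 mm thick boss, sticking out both ways to 15 mm balls centred 70 mm from the axis; free all round. Turning it takes 0.7 to 1.2 N m (12 to 20 N pushed sideways on the bar 60 mm from the axis), either way; turned 20 degrees or more from the start the arbor is loose and lifts out.
- arbor_flange (a point): Centre of the underside of the arbor's flange, 62 mm below arbor_grip; same axes. The flange is 68 mm wide and 12 mm thick, with two open 16 mm wide slots in its rim at +x and -x. Below it is the taper shank: 36 mm diameter at the flange, 31 mm at its end 40 mm below, then a neck and a flat tang 28 x 5 mm that ends 54 mm below. While stuck it cannot be pulled; loose, it lifts with its weight and a little drag.
- sleeve_face (a point): Centre of the upper face of the storage sleeve that holds the arbor at the start: a fixed grey round stand, 108 mm wide at its foot, 65 mm at the neck, face 75 mm above the desk. z up; x and y are parallel to the arbor's at the start. Its tapered bore is plain (no dogs), with 0.8 mm of play all round for the loose arbor. Turned back to exactly its first position the arbor would stick again.
- spindle_face (a point): Centre of the upper face (72 mm wide, 70 mm above the desk) of the empty measuring spindle: a fixed light-metal round housing with a graduated ring on a dark 104 mm square foot. z up; x through the two drive dogs. The tapered bore is 37.6 mm wide at the mouth, 55 mm deep, with 0.8 mm of play all round for the seated arbor. Seated, arbor_flange is at this point, arbor_grip 62 mm above it.
- spindle_dog (a point): Middle of the top of one of the two drive dogs, dark blocks 8 mm high on the spindle's face, 24.5 to 33.5 mm from its axis on its +x and -x sides (this is the +x one), 12 mm wide, bevelled to 7.6 mm at the top. They go into the flange's slots with the arbor either way round (x axes parallel or opposite). An arbor over about 8 degrees off rests on top of them, 8 mm too high.
- divider_top (a point): Middle of the top edge of the grey desk divider that stands between the robot and the work: a fixed upright panel, 28 mm thick, top 338 mm above the desk, over a metre long. y along the panel, x level towards the robot's side. Keep arm and gripper over it and off it, and off the black column (50 x 70 mm, 0.65 m high) of the measuring camera at x = -333, y = 234 mm in this frame.
- hex_key_set: Bystander: orange hex key holder lying flat, 33 x 97 x 21 mm; origin under its middle. To be left alone.
- spare_lens: Bystander: black round lens standing on its cap, 49 mm wide, 35 mm high; origin under its middle. To be left alone.
Things that resemble listed ones, but are neither listed nor needed, are in the scene too. What is shaped like the part that bears arbor_grip but orange is not meant.

How it is judged:
By the outcome, as a careful person would: the job done as asked, in the order asked, and still so for the second after the job is handed in, with the robot touching nothing.
It also fails if it takes over 69 s, if anything falls off the work surface, if the arm or the gripper's body presses on something with over 40 N, if the wrist force passes 120 N, or if a joint passes its speed limit or range.

## Working session

There is one attempt and no reset: what is moved stays moved. The work goes in short steps, Python scripts to look and compute and a tool call to move; the robot and the scene stay as the last step left them, time stands still between calls to the robot, and variables do not carry over. Pictures are saved under pics/ and viewed, and the job is handed in when it is done.

Besides the shell and the picture viewer there is one more tool, called after ">>>" by a JSON object that holds its "fn" and its "kwargs". move_arm: Moves the arm, as the interface text tells. Shifts and turns lie within -1 to 1; 1 stands for 2.5 cm of shift or 2 pi rad of turn. Its arguments: {"type":"object","properties":{"turn":{"type":"array","items":{"type":"array","items":{"type":"number","minimum":-1,"maximum":1}}},"dp":{"type":"array","items":{"type":"array","items":{"type":"number","minimum":-1,"maximum":1}}},"jaw":{"type":"array","items":{"type":"number"}},"newtons":{"type":"number"}},"required":["turn","dp","jaw"]}

```bash
mkdir -p pics
cat > h.py <<'E'
import numpy as np, cv2, json
from scipy.spatial.transform import Rotation as R
from plant import r
def snap(name,fn):
    s=r.snapshot(name); cv2.imwrite('pics/'+fn+'.png',s['frame'])
    np.savez('pics/'+fn+'.npz',**{k:np.array(v) for k,v in s.items()})
    return s
def load(fn): return dict(np.load('pics/'+fn+'.npz'))
def ray(s,u,v):
    M=np.array(s['mtx']); d=np.linalg.inv(M)@[u,v,1]; d=np.array([d[0],-d[1],-d[2]])
    return np.array(s['origin']), R.from_quat(s['orientation']).apply(d)
def onz(s,u,v,z):
    o,d=ray(s,u,v); return o+d*(z-o[2])/d[2]
def proj(s,p):
    c=R.from_quat(s['orientation']).inv().apply(np.array(p)-s['origin']); c=np.array([c[0],-c[1],-c[2]])
    q=np.array(s['mtx'])@c; return q[:2]/q[2]
def tri(s1,p1,s2,p2):
    o1,d1=ray(s1,*p1);o2,d2=ray(s2,*p2);d1/=np.linalg.norm(d1);d2/=np.linalg.norm(d2)
    t=np.linalg.lstsq(np.c_[d1,-d2],o2-o1,rcond=None)[0]
    a=o1+d1*t[0];b=o2+d2*t[1]; return (a+b)/2,np.linalg.norm(a-b)
E
python3 - <<'E'
from h import *
for n in ('scene','top'):
    s=snap(n,n+'0'); print(s.keys(),s['mtx'],s['origin'],s['orientation'])
print(r.get_state(),r.hold_point_z)
E
```

```text
dict_keys(['frame', 'mtx', 'origin', 'orientation']) [[392.30777668   0.         249.63948362]
 [  0.         392.30777668 194.06778608]
 [  0.           0.           1.        ]] [0.25974538 0.34620529 0.84851508] [-0.11955225  0.36621221  0.88228444 -0.27049961]
dict_keys(['frame', 'mtx', 'origin', 'orientation']) [[453.12014421   0.         254.12979966]
 [  0.         453.12014421 186.22580314]
 [  0.           0.           1.        ]] [ 0.47624653 -0.16503737  1.47301923] [ 0.03390682 -0.0430403  -0.7044022   0.70768313]
{'clock': 0.1, 'q': array([-1.30020474,  0.6898776 , -0.19450764,  1.56621665,  0.15731686,
        0.9024977 , -0.21509195]), 'qd': array([ 0.00032395, -0.00173996,  0.00033794, -0.00097891, -0.00040714,
        0.00024066, -0.00129892]), 'joint_torque': array([-3.19593106e-03, -5.28498924e+01, -1.27181869e+00, -1.53838760e+01,
       -5.26140479e-02,  1.92479187e-03,  5.43759666e-05]), 'tool_pos': array([0.14652965, 0.60695045, 0.20091025]), 'eef_rot': array([ 1.18078462e-01,  9.93003943e-01, -8.03579818e-04, -2.53366502e-05]), 'contact_force': array([-0.79270519,  0.24648347, -0.11964924]), 'moment': array([ 0.00070917,  0.01815113, -0.00252718]), 'opening': 1.0023019976397007} 0.0187
```

View pics/scene0.png

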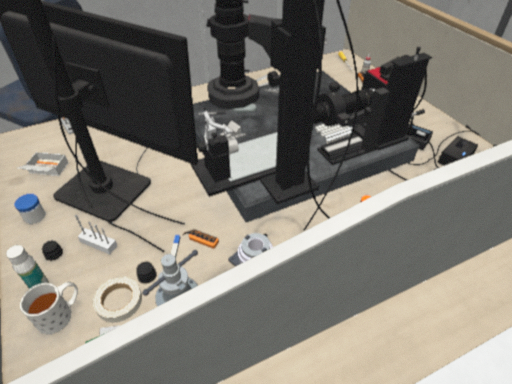

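View pics/top0.png

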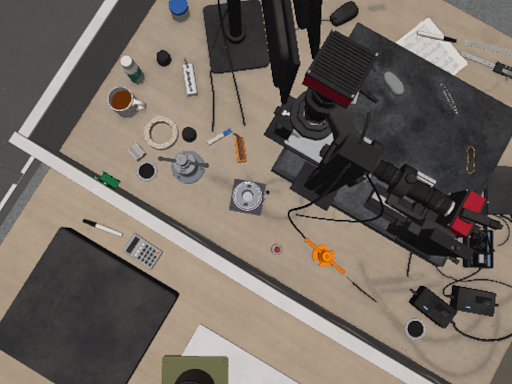

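Candidates: the arbor is the steel part with a bar at top (186,163) / scene (172,272). The orange lookalike at top (322,256) is excluded by colour. The spindle is the light ring on a dark square at top (248,196) / scene (255,247). The dark rings at top (146,172) and (415,328) are not it. Next I'll take close crops.

Run:
```python
from h import *
a=load('top0');b=load('scene0')
A=cv2.resize(a['frame'][120:230,120:300],None,fx=4.4,fy=4.4,interpolation=cv2.INTER_CUBIC)
B=cv2.resize(b['frame'][215:325,120:300],None,fx=4.4,fy=4.4,interpolation=cv2.INTER_CUBIC)
cv2.imwrite('pics/ca.png',A);cv2.imwrite('pics/cb.png',B)
for p in ([0,0,0],[.147,.607,.2],[0.5,-.1,0],[.5,.2,0]): print(p,proj(a,p),proj(b,p))
print(onz(a,184,160,.15),onz(a,248,196,.07), onz(a,20,138,.338),onz(a,430,380,.338))
```

```text
[0, 0, 0] [194.28574145 389.45584198] [488.26897731 478.62636732]
[0.147, 0.607, 0.2] [-39.32464653 357.63958633] [ 179.80843668 1193.09432536]
[0.5, -0.1, 0] [228.07030027 228.27838634] [276.24044088 296.14119605]
[0.5, 0.2, 0] [135.04088102 227.891422  ] [196.95443168 407.31029479]
[0.6976256  0.02533998 0.15      ] [ 0.59900306 -0.16395777  0.07      ] [0.72001184 0.41390658 0.338     ] [ 0.13103476 -0.60685835  0.338     ]
```

View pics/ca.png

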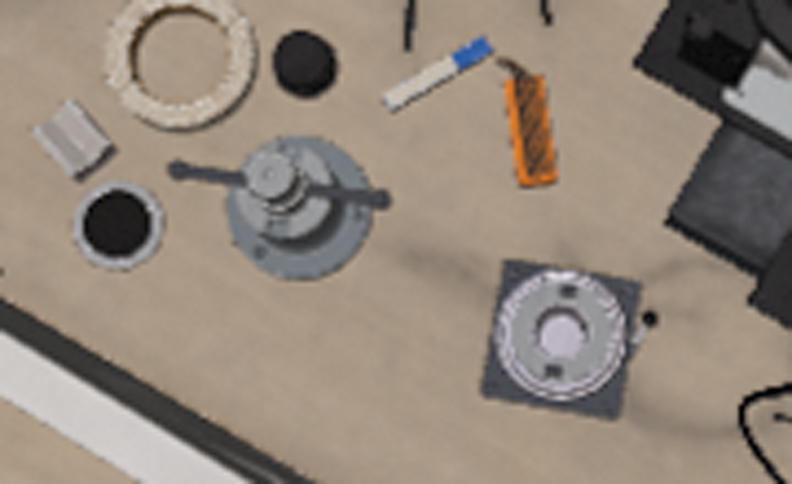

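View pics/cb.png

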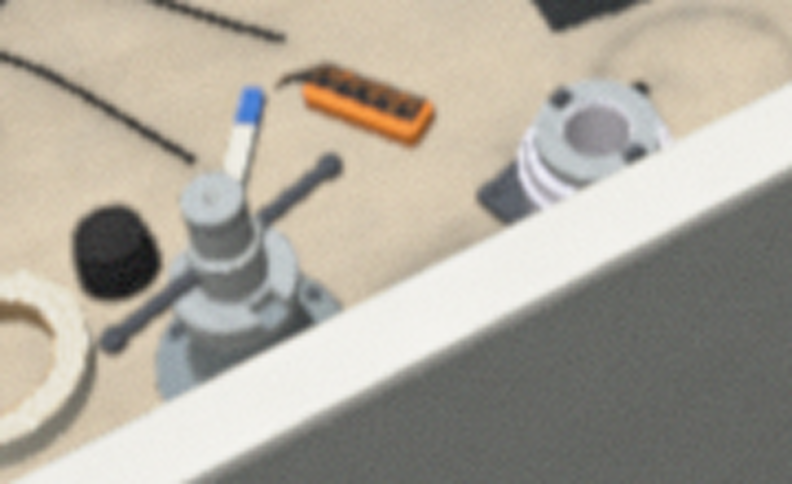

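```bash
python3 - <<'E'
from h import *
a=load('top0');b=load('scene0')
f=lambda s,x,y:(120+(x+.5)/4.4-.5,s+(y+.5)/4.4-.5)
T=lambda x,y:f(120,x,y); S=lambda x,y:f(215,x,y)
d={'ballL':((178,170),(113,340),.109),'ballR':((382,199),(330,166),.109),'top':((271,175),(214,195),.155),
'dogA':((568,291),(561,97),.078),'dogB':((553,371),(634,152),.078),'bore':((562,335),(599,130),.07)}
for k,(p,q,z) in d.items():
    print(k,onz(a,*T(*p),z).round(4),onz(b,*S(*q),z).round(4),[x.round(4) for x in tri(a,T(*p),b,S(*q))])
print('col base',onz(b,293,190,0),onz(b,300,185,.03))
for uv in((20,138),(12,132),(170,236),(180,224),(430,380),(300,320),(310,303)): print(uv,onz(a,*uv,.338))
print(R.from_quat(r.get_state()['eef_rot']).as_matrix().round(3))
E
python3 - <<'E'
import cv2
a=cv2.imread('pics/top0.png'); cv2.imwrite('pics/top0b.png',cv2.resize(a[:,120:512],None,fx=1.55,fy=1.55,interpolation=cv2.INTER_CUBIC))
E
```

```text
ballL [0.7094 0.104  0.109 ] [0.7078 0.1056 0.109 ] [array([0.7099, 0.1046, 0.1056]), np.float64(0.0002)]
ballR [ 0.69   -0.0371  0.109 ] [ 0.6876 -0.0344  0.109 ] [array([ 0.6906, -0.0368,  0.1042]), np.float64(0.0004)]
top [0.6986 0.0329 0.155 ] [0.697  0.0346 0.155 ] [array([0.699 , 0.0333, 0.1519]), np.float64(0.0001)]
dogA [ 0.6302 -0.166   0.078 ] [ 0.6272 -0.1617  0.078 ] [array([ 0.6307, -0.1661,  0.0711]), np.float64(0.0005)]
dogB [ 0.5737 -0.1558  0.078 ] [ 0.5712 -0.152   0.078 ] [array([ 0.5739, -0.1558,  0.0719]), np.float64(0.0006)]
bore [ 0.5998 -0.1619  0.07  ] [ 0.5994 -0.1592  0.07  ] [array([ 0.6005, -0.1617,  0.0665]), np.float64(0.0009)]
col base [ 0.65151896 -0.44486169  0.        ] [ 0.63091757 -0.44753797  0.03      ]
(20, 138) [0.72001184 0.41390658 0.338     ]
(12, 132) [0.73535107 0.43497472 0.338     ]
(170, 236) [0.47485086 0.02903759 0.338     ]
(180, 224) [0.50467021 0.00489161 0.338     ]
(430, 380) [ 0.13103476 -0.60685835  0.338     ]
(300, 320) [ 0.27200739 -0.29290406  0.338     ]
(310, 303) [ 0.3127157  -0.31777509  0.338     ]
[[-0.972  0.235 -0.   ]
 [ 0.235  0.972 -0.002]
 [-0.    -0.002 -1.   ]]
```

View pics/top0b.png

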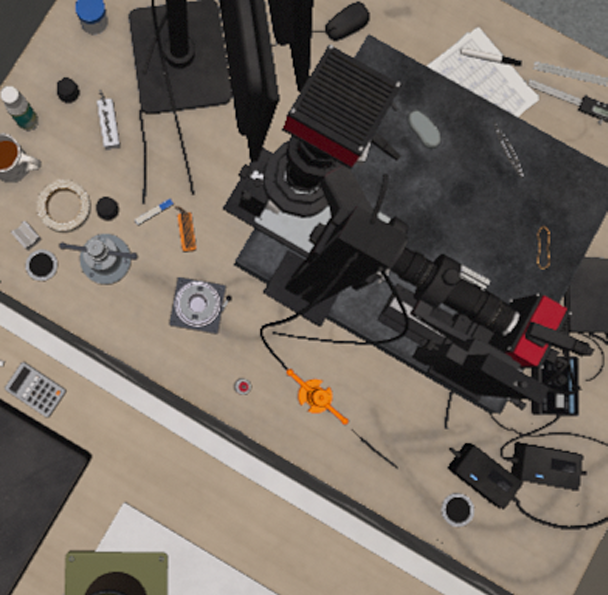

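Arbor: axis about (0.698, 0.034), bar along 82°. Spindle: axis about (0.6005, -0.1595), dogs along -10°. The two views agree to about 3 mm. First I'll lift to clear the divider.

>>> {"fn": "move_arm", "kwargs": {"turn": [[0,0,0],[0,0,0],[0,0,0],[0,0,0],[0,0,0],[0,0,0],[0,0,0],[0,0,0],[0,0,0],[0,0,0]], "dp": [[0,0,-1],[0,0,-1],[0,0,-1],[0,0,-1],[0,0,-1],[0,0,-1],[0,0,-1],[0,0,-1],[0,0,-1],[0,0,-1]], "jaw": [-1,-1,-1,-1,-1,-1,-1,-1,-1,-1]}}

```text
clock: 0.93
tool_pos: [0.1465, 0.6071, 0.4525]
eef_rot: [0.118, 0.993, -0.001, -0.0]
contact_force: [0.4, 1.6, -0.4]
opening: 1.001
```

```bash
cat >> h.py <<'E'
def st():
    s=r.get_state(); m=R.from_quat(s['eef_rot']).as_matrix()
    print('t',round(s['clock'],2),'p',s['tool_pos'].round(4),'yaw_y',np.degrees(np.arctan2(m[1,1],m[0,1])).round(2),'z',m[:,2].round(3),'q',s['q'].round(2),'F',s['contact_force'].round(1),'M',s['moment'].round(2),'open',round(s['opening'],3)); return s,m
def plan(tgt,yaw):
    # tgt TCP, yaw of tool y (deg, mod 180). prints per-total tool units assuming rotation spread over path => world delta and tool delta
    s,m=st(); d=np.array(tgt)-s['tool_pos']; y=np.degrees(np.arctan2(m[1,1],m[0,1]))
    dy=(yaw-y+90)%180-90
    print('tool dp units',(m.T@d/.025).round(2),'world d',d.round(4),'turn z units',round(-dy/360,4),'dyaw',round(dy,2))
E
python3 - <<'E'
from h import *
plan((.69,-.02,.45),-8)
E
```

```text
t 0.93 p [0.1465 0.6071 0.4525] yaw_y 76.44 z [-0.    -0.001 -1.   ] q [-1.31  0.52 -0.2   1.11  0.1   1.52 -0.15] F [ 0.4  1.6 -0.4] M [-0.03 -0.02 -0.01] open 1.001
tool dp units [-27.01 -19.29   0.12] world d [ 0.5435 -0.6271 -0.0025] turn z units 0.2345 dyaw -84.44
```

>>> {"fn": "move_arm", "kwargs": {"turn": [[0,0,0.0062],[0,0,0.0062],[0,0,0.0062],[0,0,0.0062],[0,0,0.0062],[0,0,0.0062],[0,0,0.0062],[0,0,0.0062],[0,0,0.0062],[0,0,0.0062]], "dp": [[-1,0.05,0],[-1,0.05,0],[-1,0.05,0],[-1,0.05,0],[-1,0.05,0],[-1,0.05,0],[-1,0.05,0],[-1,0.05,0],[-1,0.05,0],[-1,0.05,0]], "jaw": [-1,-1,-1,-1,-1,-1,-1,-1,-1,-1]}}

```text
clock: 1.77
tool_pos: [0.3801, 0.5187, 0.4509]
eef_rot: [0.309, 0.951, -0.001, -0.0]
contact_force: [0.4, -0.7, 0.3]
opening: 1.004
```

Run:
```python
from h import *
plan((.69,-.02,.45),-8)
```

```text
t 1.77 p [0.3801 0.5187 0.4509] yaw_y 54.01 z [-0.001 -0.001 -1.   ] q [-0.97  0.56 -0.08  1.05  0.04  1.54 -0.1 ] F [ 0.4 -0.7  0.3] M [-0.05 -0.   -0.02] open 1.004
tool dp units [-22.69 -10.15   0.05] world d [ 0.3099 -0.5387 -0.0009] turn z units 0.1723 dyaw -62.01
```

>>> {"fn": "move_arm", "kwargs": {"turn": [[0,0,0.0062],[0,0,0.0062],[0,0,0.0062],[0,0,0.0062],[0,0,0.0062],[0,0,0.0062],[0,0,0.0062],[0,0,0.0062],[0,0,0.0062],[0,0,0.0062]], "dp": [[-1,0.08,0],[-1,0.08,0],[-1,0.08,0],[-1,0.08,0],[-1,0.08,0],[-1,0.08,0],[-1,0.08,0],[-1,0.08,0],[-1,0.08,0],[-1,0.08,0]], "jaw": [-1,-1,-1,-1,-1,-1,-1,-1,-1,-1]}}

```text
clock: 2.6
tool_pos: [0.5668, 0.3538, 0.4508]
eef_rot: [0.487, 0.873, -0.001, -0.0]
contact_force: [0.5, -0.3, 0.2]
opening: 1.002
```

>>> {"fn": "move_arm", "kwargs": {"turn": [[0,0,0.0062],[0,0,0.0062],[0,0,0.0062],[0,0,0.0062],[0,0,0.0062],[0,0,0.0062],[0,0,0.0062],[0,0,0.0062],[0,0,0.0062],[0,0,0.0062]], "dp": [[-1,0.08,0],[-1,0.08,0],[-1,0.08,0],[-1,0.08,0],[-1,0.08,0],[-1,0.08,0],[-1,0.08,0],[-1,0.08,0],[-1,0.08,0],[-1,0.08,0]], "jaw": [-1,-1,-1,-1,-1,-1,-1,-1,-1,-1]}}

```text
clock: 3.43
tool_pos: [0.677, 0.1303, 0.4508]
eef_rot: [0.647, 0.763, -0.001, -0.0]
contact_force: [-0.9, -0.1, 0.2]
opening: 0.998
```

Run:
```python
from h import *
plan((.69,-.02,.45),-8)
snap('scene','scene1');snap('top','top1')
```

```text
t 3.43 p [0.677  0.1303 0.4508] yaw_y 9.37 z [-0.001 -0.    -1.   ] q [-0.3   0.66  0.12  0.86 -0.07  1.63 -0.05] F [-0.9 -0.1  0.2] M [-0.1   0.09  0.04] open 0.998
tool dp units [-6.02 -0.46  0.03] world d [ 0.013  -0.1503 -0.0008] turn z units 0.0483 dyaw -17.37
```

View pics/scene1.png

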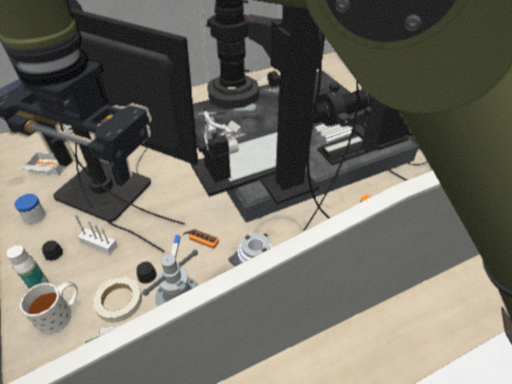

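View pics/top1.png

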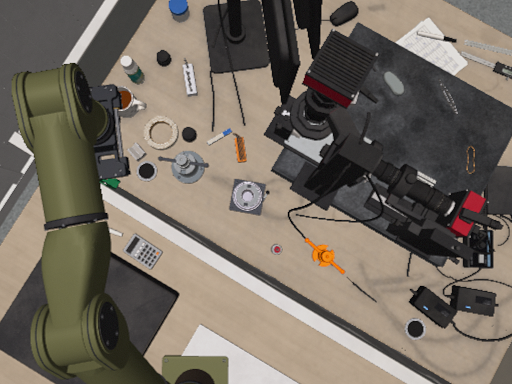

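The arm passes high over the divider with room to spare. The arbor at scene (172,272) is still in view.

>>> {"fn": "move_arm", "kwargs": {"turn": [[0,0,0.008],[0,0,0.008],[0,0,0.008],[0,0,0.008],[0,0,0.008],[0,0,0.008],[0,0,0],[0,0,0],[0,0,0]], "dp": [[-1,0.1,0.5],[-1,0.1,0.5],[-1,0.1,0.5],[-1,0.1,0.5],[-1,0.1,0.5],[-1,0.1,0.5],[0,0,1],[0,0,1],[0,0,1]], "jaw": [-1,-1,-1,-1,-1,-1,-1,-1,-1]}}

```text
clock: 4.28
tool_pos: [0.6974, -0.0166, 0.3003]
eef_rot: [0.753, 0.658, 0.0, -0.0]
contact_force: [-0.7, 1.3, 0.3]
opening: 0.999
```

Run:
```python
from h import *
plan((.6905,-.0195,.14),-8)
snap('scene','scene2');snap('top','top2')
```

```text
t 4.28 p [ 0.6974 -0.0166  0.3003] yaw_y -7.77 z [-0.     0.001 -1.   ] q [-0.12  0.72  0.17  1.18 -0.12  1.25 -0.09] F [-0.7  1.3  0.3] M [-0.07  0.06 -0.02] open 0.999
tool dp units [-0.16 -0.25  6.41] world d [-0.0069 -0.0029 -0.1603] turn z units 0.0006 dyaw -0.23
```

View pics/scene2.png

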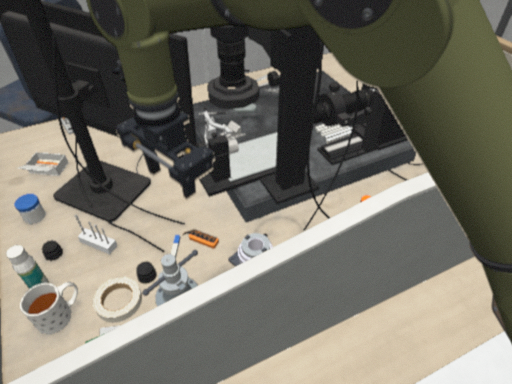

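View pics/top2.png

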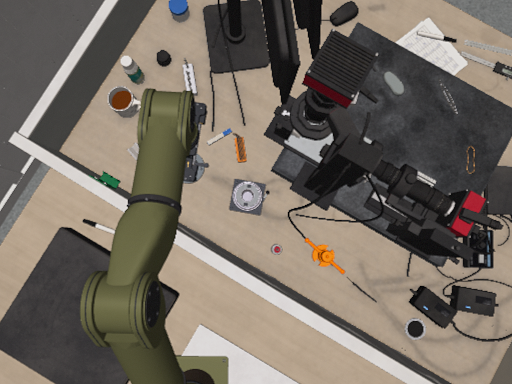

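>>> {"fn": "move_arm", "kwargs": {"turn": [[0,0,0],[0,0,0],[0,0,0],[0,0,0],[0,0,0],[0,0,0],[0,0,0],[0,0,0]], "dp": [[-0.16,-0.25,1],[0,0,1],[0,0,1],[0,0,1],[0,0,1],[0,0,1],[0,0,0.4],[0,0,0]], "jaw": [-1,-1,-1,-1,-1,-0.4,-0.4,-0.4]}}

```text
clock: 5.05
tool_pos: [0.6898, -0.0194, 0.1399]
eef_rot: [0.753, 0.658, -0.001, -0.002]
contact_force: [0.2, -0.4, -0.0]
opening: 0.793
```

Run:
```python
from h import *
plan((.6905,-.0195,.098),-8)
s=snap('scene','scene3')
f=s['frame'][150:340,80:330]
cv2.imwrite('pics/c3.png',cv2.resize(f,None,fx=3.1,fy=3.1,interpolation=cv2.INTER_CUBIC))
print(proj(s,r.get_state()['tool_pos']))
```

```text
t 5.05 p [ 0.6898 -0.0194  0.1399] yaw_y -7.74 z [-0.004  0.001 -1.   ] q [-0.11  0.85  0.14  1.41 -0.13  0.89 -0.07] F [ 0.2 -0.4 -0. ] M [-0.04  0.12 -0.04] open 0.793
tool dp units [0.   0.03 1.68] world d [ 0.0007 -0.0001 -0.0419] turn z units 0.0007 dyaw -0.26
[187.58779826 247.15886544]
```

View pics/c3.png

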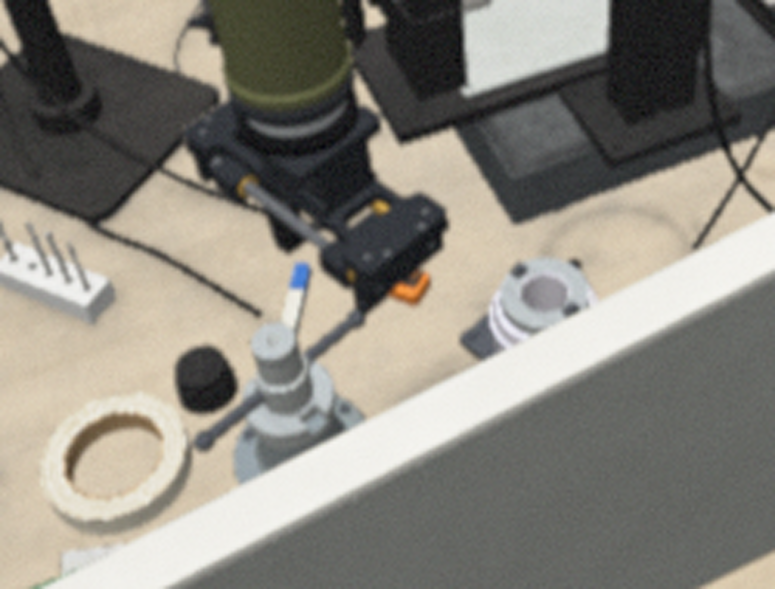

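The finger straddles the -y bar end: the finger is at crop (370,300) and the ball at (360,318). I'll go down and close lightly.

>>> {"fn": "move_arm", "kwargs": {"turn": [[0,0,0],[0,0,0],[0,0,0],[0,0,0],[0,0,0],[0,0,0],[0,0,0],[0,0,0]], "dp": [[0,0,0.85],[0,0,0.85],[0,0,0],[0,0,0],[0,0,0],[0,0,0],[0,0,0],[0,0,0]], "jaw": [-0.4,-0.4,1,1,1,1,1,1], "newtons": 10}}

```text
clock: 5.77
tool_pos: [0.6917, -0.0205, 0.1004]
eef_rot: [0.754, 0.657, 0.001, 0.001]
contact_force: [-0.8, 0.3, -0.2]
opening: 0.271
```

Run:
```python
from h import *
st()
```

```text
t 5.77 p [ 0.6917 -0.0205  0.1004] yaw_y -7.8 z [ 0.002  0.    -1.   ] q [-0.1   0.9   0.13  1.44 -0.14  0.81 -0.06] F [-0.8  0.3 -0.2] M [-0.11  0.09  0.02] open 0.271
```

>>> {"fn": "move_arm", "kwargs": {"turn": [[0,0,0],[0,0,0],[0,0,0],[0,0,0]], "dp": [[0,0,0],[0,0,0],[0,0,0],[0,0,0]], "jaw": [1,1,1,1]}}

```text
clock: 6.1
tool_pos: [0.6909, -0.0204, 0.0991]
eef_rot: [0.754, 0.657, 0.0, -0.0]
contact_force: [-0.3, 0.7, 0.1]
opening: 0.004
```

Run:
```python
from h import *
st()
```

```text
t 6.1 p [ 0.6909 -0.0204  0.0991] yaw_y -7.81 z [-0.  0. -1.] q [-0.1   0.9   0.13  1.44 -0.14  0.81 -0.06] F [-0.3  0.7  0.1] M [-0.07  0.08 -0.04] open 0.004
```

The fingers shut fully, so they missed the bar. I'll look.

Run:
```python
from h import *
s=snap('scene','scene4'); t=snap('top','top4')
f=s['frame'][180:320,110:290]
cv2.imwrite('pics/c4.png',cv2.resize(f,None,fx=4.2,fy=4.2,interpolation=cv2.INTER_CUBIC))
f=t['frame'][100:210,120:280]
cv2.imwrite('pics/d4.png',cv2.resize(f,None,fx=4.4,fy=4.4,interpolation=cv2.INTER_CUBIC))
p=r.get_state()['tool_pos'];print((proj(s,p)-[110,180])*4.2,(proj(t,p)-[120,100])*4.4)
```

```text
[336.61297191 328.99080123] [357.57997749 286.15163328]
```

View pics/c4.png

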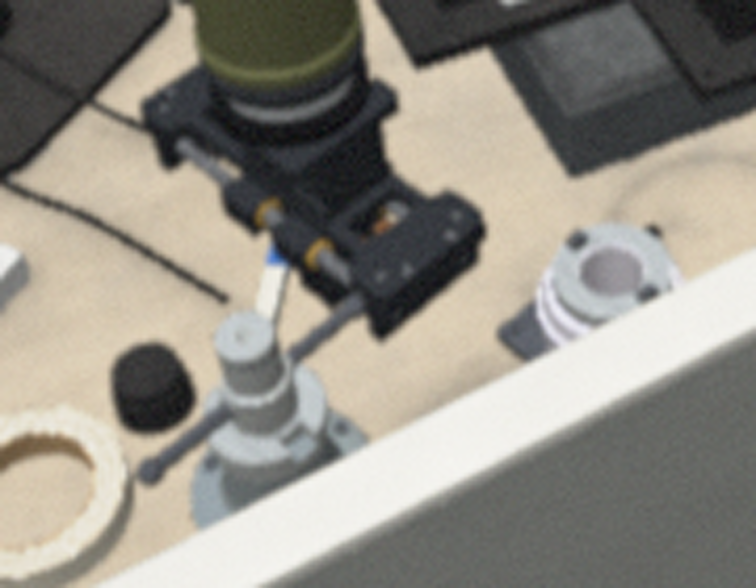

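View pics/d4.png

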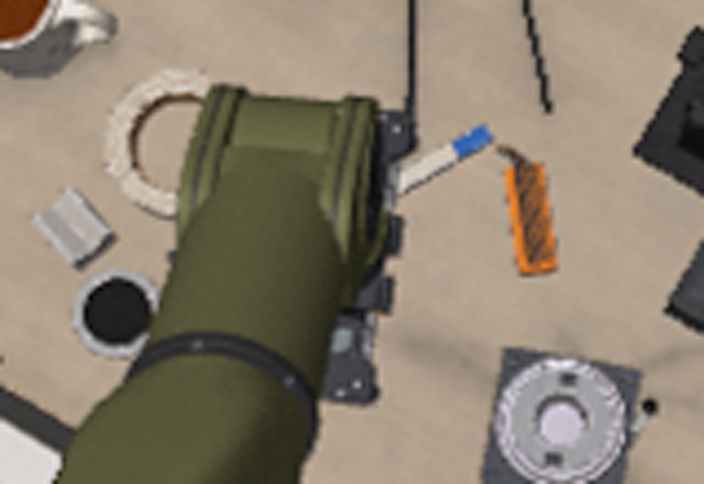

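Run:
```python
from h import *
s=load('scene4')
f=s['frame'][205:275,140:240]
f=cv2.resize(f,None,fx=8,fy=8,interpolation=cv2.INTER_CUBIC)
p=np.array([.6909,-.0204,.0991])
for q,c in ((p,(0,0,255)),(p+[0,0,.019],(0,255,0)),(p+[0,0,.064],(255,0,0)),([.6905,-.0195,.109],(255,0,255)),(p+[-.0,0,.105],(0,255,255))):
    u=(proj(s,q)-[140,205])*8; cv2.circle(f,tuple(int(x) for x in u),5,c,2)
f=np.clip(f.astype(float)*1.5,0,255).astype(np.uint8)
cv2.imwrite('pics/e4.png',f)
```

```text
(no output)
```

View pics/e4.png

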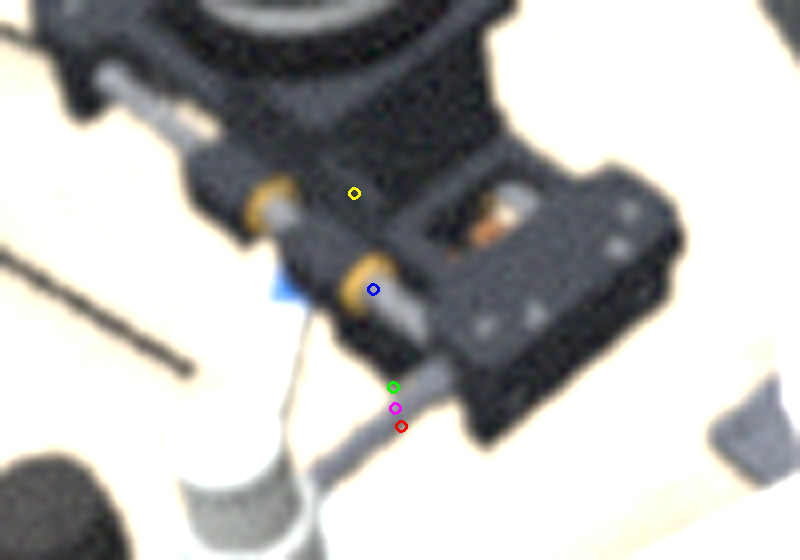

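Run:
```python
from h import *
out=[]
for n,p,yaw,h in (('scene2',[.6974,-.0166,.3003],-7.77,.044),('scene3',[.6898,-.0194,.1399],-7.74,.035)):
    s=load(n); p=np.array(p); y=np.array([np.cos(np.radians(yaw)),np.sin(np.radians(yaw)),0])
    c=proj(s,p+[0,0,.05]); o=np.round(c-[35,35]).astype(int)
    f=s['frame'][o[1]:o[1]+75,o[0]:o[0]+70]; f=cv2.resize(f,None,fx=5.6,fy=5.6,interpolation=cv2.INTER_CUBIC)
    f=np.clip(f.astype(float)*1.6,0,255).astype(np.uint8)
    for z in (0,.064):
        for d,col in ((-h,(0,0,255)),(0,(0,255,0)),(h,(255,0,0)),(-.0935,(0,255,255)),(.0935,(255,0,255))):
            if z==0 and abs(d)>.09: continue
            u=(proj(s,p+y*d+[0,0,z])-o)*5.6; cv2.circle(f,tuple(int(x) for x in u),4,col,2)
    out.append(f)
cv2.imwrite('pics/e3.png',np.hstack(out))
```

```text
(no output)
```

View pics/e3.png

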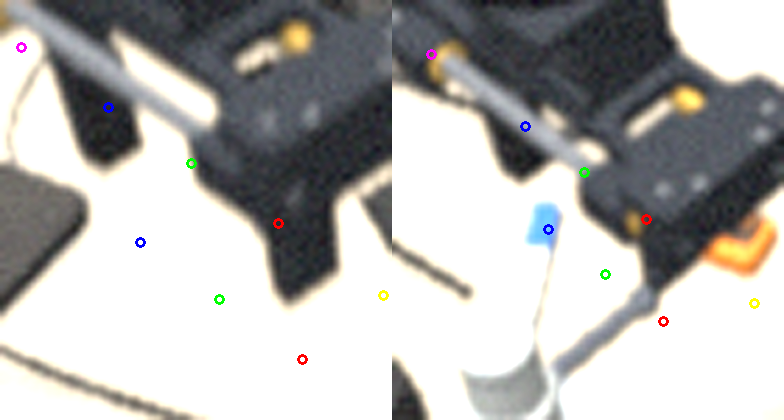

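Run:
```python
from h import *
out=[]
for n,p,yaw in (('top1',[.677,.1303,.4508],9.37),('top2',[.6974,-.0166,.3003],-7.77),('top4',[.6909,-.0204,.0991],-7.8)):
    s=load(n); p=np.array(p); y=np.array([np.cos(np.radians(yaw)),np.sin(np.radians(yaw)),0]); x=np.array([-y[1],y[0],0])
    c=proj(s,p+[0,0,.1]); o=np.maximum(np.round(c-[40,50]).astype(int),0)
    f=s['frame'][o[1]:o[1]+100,o[0]:o[0]+48+24]; f=cv2.resize(f,(72*4,400),interpolation=cv2.INTER_CUBIC) if f.shape[1]==72 else cv2.resize(f,None,fx=4,fy=4)
    f=np.clip(f.astype(float)*1.8,0,255).astype(np.uint8)
    for z,col in ((.064,(0,0,255)),(.12,(255,0,255))):
        q=[(proj(s,p+y*a*.0935+x*b*.0375+[0,0,z])-o)*4 for a,b in ((1,1),(1,-1),(-1,-1),(-1,1))]
        cv2.polylines(f,[np.int32(q)],True,col,1)
    out.append(f[:400])
cv2.imwrite('pics/e5.png',np.hstack([cv2.copyMakeBorder(f,0,400-f.shape[0],0,0,0) for f in out])[:,:900])
```

```text
(no output)
```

View pics/e5.png

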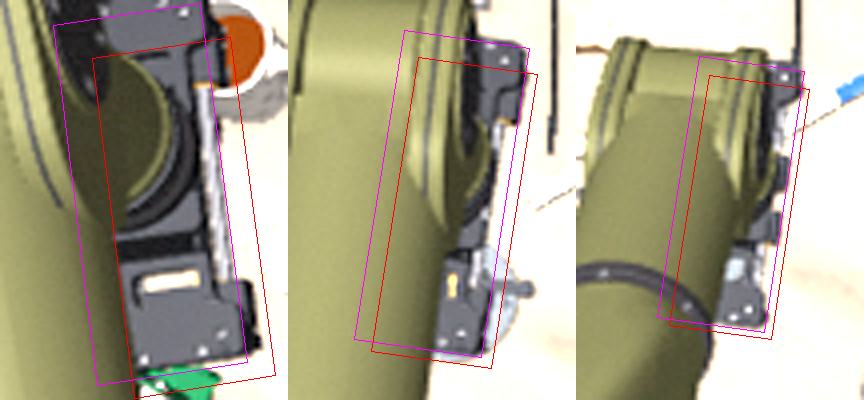

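The top overlay shows x and y are right. In the scene view the fingertips sit about 20 mm higher than the reported TCP, which would explain closing above the bar. I'll probe down gently.

>>> {"fn": "move_arm", "kwargs": {"turn": [[0,0,0],[0,0,0],[0,0,0],[0,0,0]], "dp": [[0,0,0.1],[0,0,0.1],[0,0,0.1],[0,0,0]], "jaw": [1,1,1,1]}}

```text
clock: 6.53
tool_pos: [0.6903, -0.0204, 0.0907]
eef_rot: [0.754, 0.657, -0.0, -0.001]
contact_force: [-0.8, -0.5, 0.3]
opening: 0.007
```

Run:
```python
from h import *
st()
```

```text
t 6.53 p [ 0.6903 -0.0204  0.0907] yaw_y -7.8 z [-0.001  0.    -1.   ] q [-0.1   0.91  0.13  1.44 -0.14  0.8  -0.06] F [-0.8 -0.5  0.3] M [-0.08  0.07 -0.03] open 0.007
```

>>> {"fn": "move_arm", "kwargs": {"turn": [[0,0,0],[0,0,0],[0,0,0]], "dp": [[0,0,0.1],[0,0,0.1],[0,0,0]], "jaw": [1,1,1]}}

```text
clock: 6.78
tool_pos: [0.6905, -0.0204, 0.0859]
eef_rot: [0.754, 0.657, -0.0, -0.0]
contact_force: [1.1, 0.3, 0.3]
opening: 0.002
```

Run:
```python
from h import *
st()
s=snap('scene','scene5')
f=s['frame'][205:275,140:240]
f=cv2.resize(f,None,fx=8,fy=8,interpolation=cv2.INTER_CUBIC)
f=np.clip(f.astype(float)*1.8,0,255).astype(np.uint8)
cv2.imwrite('pics/e6.png',f)
```

```text
t 6.78 p [ 0.6905 -0.0204  0.0859] yaw_y -7.81 z [-0.001  0.    -1.   ] q [-0.1   0.92  0.13  1.45 -0.14  0.79 -0.06] F [1.1 0.3 0.3] M [-0.08  0.05 -0.  ] open 0.002
```

View pics/e6.png

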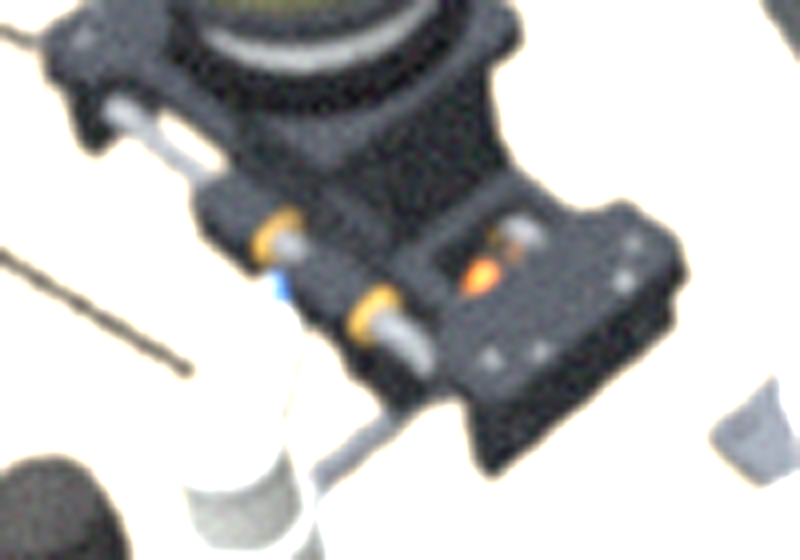

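>>> {"fn": "move_arm", "kwargs": {"turn": [[0,0,0],[0,0,0],[0,0,0]], "dp": [[0,0,0.1],[0,0,0.1],[0,0,0]], "jaw": [1,1,1]}}

```text
clock: 7.08
tool_pos: [0.6906, -0.0204, 0.081]
eef_rot: [0.754, 0.657, -0.0, -0.0]
contact_force: [0.9, 0.3, 0.4]
opening: 0.003
```

Run:
```python
from h import *
st()
```

```text
t 7.08 p [ 0.6906 -0.0204  0.081 ] yaw_y -7.81 z [-0.001  0.    -1.   ] q [-0.1   0.92  0.12  1.45 -0.14  0.78 -0.06] F [0.9 0.3 0.4] M [-0.12  0.05  0.01] open 0.003
```

Run:
```python
from h import *
s=snap('scene','scene6');t=snap('top','top6')
f=s['frame'][210:280,140:240]
f=cv2.resize(f,None,fx=8,fy=8,interpolation=cv2.INTER_CUBIC)
f=np.clip(f.astype(float)*1.8,0,255).astype(np.uint8)
cv2.imwrite('pics/e7.png',f)
f=t['frame'][115:200,170:230]
f=cv2.resize(f,None,fx=7,fy=7,interpolation=cv2.INTER_CUBIC)
f=np.clip(f.astype(float)*1.8,0,255).astype(np.uint8)
cv2.imwrite('pics/f7.png',f)
```

```text
(no output)
```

View pics/e7.png

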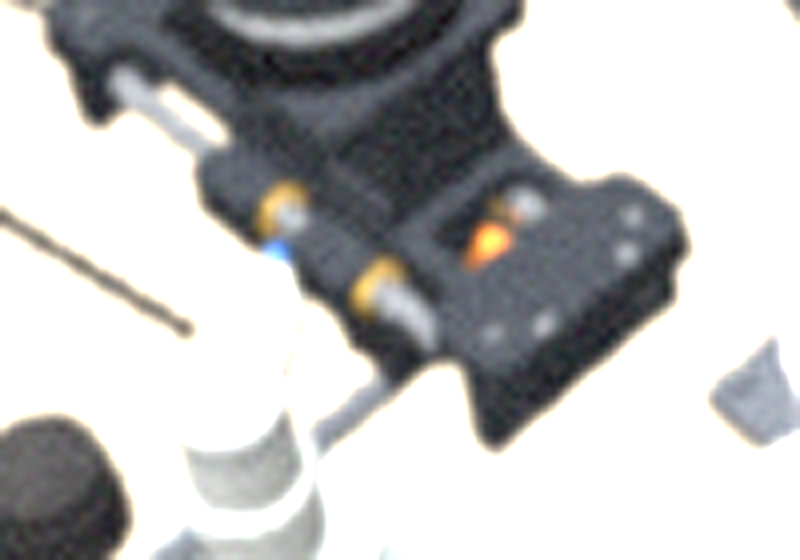

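View pics/f7.png

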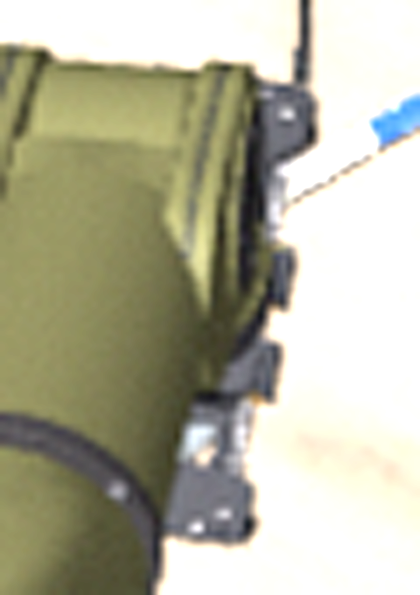

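Run:
```python
from h import *
s=load('scene6');t=load('top6')
S=lambda x,y:(140+(x+.5)/8-.5,210+(y+.5)/8-.5);T=lambda x,y:(170+(x+.5)/7-.5,115+(y+.5)/7-.5)
p=np.array([.6906,-.0204,.081]);yaw=np.radians(-7.8);y=np.array([np.cos(yaw),np.sin(yaw),0]);x=np.array([-y[1],y[0],0])
for a,b in (((632,213),(222,513)),((627,252),(195,525)),((627,252),(222,513)),((545,324),(195,525))):
    q,e=tri(s,S(*a),t,T(*b)); d=q-p; print(q.round(4),e.round(4),'jaw',(d@y).round(4),'side',(d@x).round(4),'z',d[2].round(4))
```

```text
[ 0.6075 -0.0346  0.2229] 0.0002 jaw -0.0804 side -0.0254 z 0.1419
[ 0.6022 -0.0243  0.2216] 0.0017 jaw -0.0871 side -0.0159 z 0.1406
[ 0.6092 -0.033   0.2075] 0.0001 jaw -0.079 side -0.0235 z 0.1265
[ 0.6131 -0.0156  0.1919] 0.0172 jaw -0.0775 side -0.0057 z 0.1109
```

Run:
```python
from h import *
s=load('scene6');p=np.array([.6906,-.0204,0])
yaw=np.radians(-7.8);y=np.array([np.cos(yaw),np.sin(yaw),0]);x=np.array([-y[1],y[0],0])
f=cv2.imread('pics/e7.png')
for z in (.08,.1,.12,.14,.16):
    for side,c in ((.009,(0,0,255)),(-.009,(0,255,0))):
        u=(proj(s,p+x*side+[0,0,z])-[140,210])*8; cv2.circle(f,tuple(int(a) for a in u),4,c,2)
    print(z,u.round())
cv2.imwrite('pics/e8.png',f)
# open fingers scene2
s=load('scene2');p=np.array([.6974,-.0166,.3003]);yaw=np.radians(-7.77);y=np.array([np.cos(yaw),np.sin(yaw),0]);x=np.array([-y[1],y[0],0])
o=np.round(proj(s,p+[0,0,.05])-[50,40]).astype(int);f=cv2.resize(s['frame'][o[1]:o[1]+80,o[0]:o[0]+100],None,fx=8,fy=7.4,interpolation=cv2.INTER_CUBIC)
f=np.clip(f.astype(float)*2.2,0,255).astype(np.uint8)
for z,c in ((0,(0,0,255)),(.02,(0,255,0)),(.04,(255,0,0)),(.06,(0,255,255))):
  for j in (-.044,.044):
    q=[(proj(s,p+x*a+y*(j+b*np.sign(j))+[0,0,z])-o)*[8,7.4] for a,b in ((.009,0),(-.009,0),(-.009,.0175),(.009,.0175))]
    cv2.polylines(f,[np.int32(q)],True,c,1)
cv2.imwrite('pics/e9.png',f)
```

```text
0.08 [432. 407.]
0.1 [425. 366.]
0.12 [417. 325.]
0.14 [408. 282.]
0.16 [400. 238.]
```

View pics/e8.png

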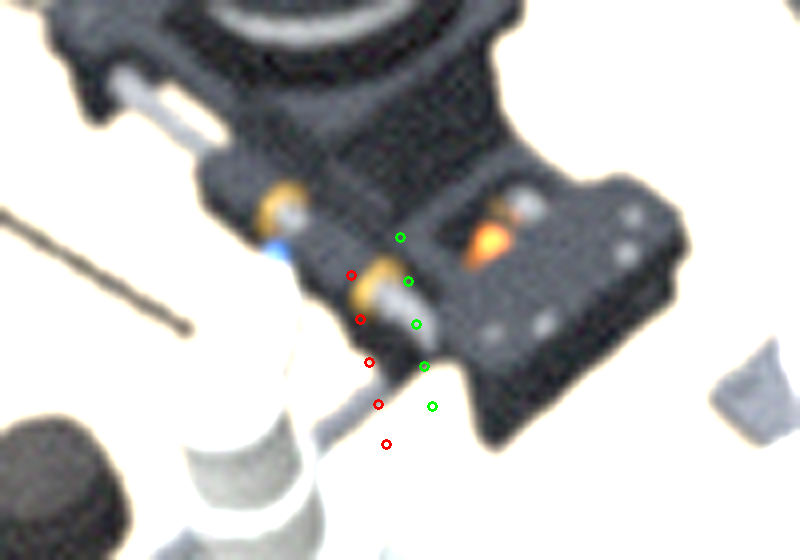

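View pics/e9.png

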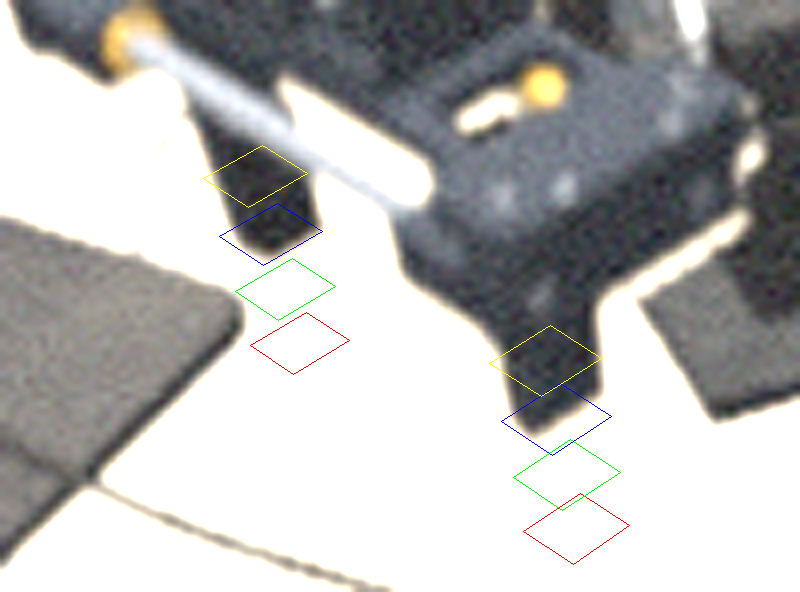

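>>> {"fn": "move_arm", "kwargs": {"turn": [[0,0,0],[0,0,0],[0,0,0],[0,0,0]], "dp": [[0,0,0.1],[0,0,0.1],[0,0,0.1],[0,0,0]], "jaw": [1,1,1,1]}}

```text
clock: 7.52
tool_pos: [0.6927, -0.0219, 0.0767]
eef_rot: [0.754, 0.657, 0.001, 0.002]
contact_force: [-1.7, -1.4, 11.8]
opening: 0.003
```

Run:
```python
from h import *
st()
s=snap('scene','scene7')
f=s['frame'][210:280,140:240]
f=cv2.resize(f,None,fx=8,fy=8,interpolation=cv2.INTER_CUBIC)
f=np.clip(f.astype(float)*1.3,0,255).astype(np.uint8)
cv2.imwrite('pics/e10.png',f)
```

```text
t 7.52 p [ 0.6927 -0.0219  0.0767] yaw_y -7.85 z [ 0.004 -0.002 -1.   ] q [-0.1   0.93  0.12  1.45 -0.14  0.77 -0.06] F [-1.7 -1.4 11.8] M [-0.4   0.43  0.02] open 0.003
```

View pics/e10.png

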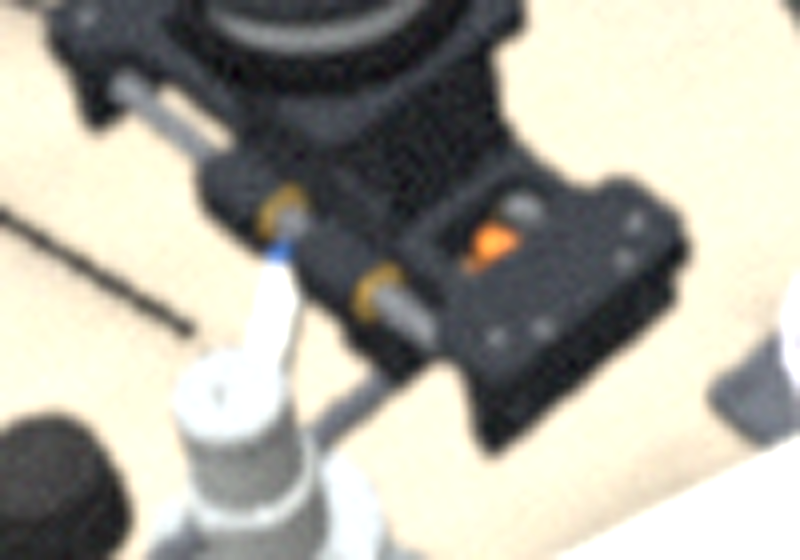

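The fingertips touched the bar top (11.8 N up) at reported z ≈ 0.0775. The true tip height is therefore about 35 mm above the reported z, which agrees with the picture. I'll use that offset: lift, open, shift 5 mm inward, go lower and close.

>>> {"fn": "move_arm", "kwargs": {"turn": [[0,0,0],[0,0,0],[0,0,0],[0,0,0],[0,0,0]], "dp": [[0,0,-0.6],[0.2,0,0],[0,0,0],[0,0,0],[0,0,0]], "jaw": [1,-0.3,-0.3,-0.3,-0.3]}}

```text
clock: 7.98
tool_pos: [0.691, -0.015, 0.0881]
eef_rot: [0.753, 0.658, -0.001, -0.001]
contact_force: [0.2, 0.1, -0.4]
opening: 0.283
```

Run:
```python
from h import *
st()
```

```text
t 7.98 p [ 0.691  -0.015   0.0881] yaw_y -7.77 z [-0.002  0.    -1.   ] q [-0.11  0.91  0.13  1.44 -0.14  0.79 -0.07] F [ 0.2  0.1 -0.4] M [-0.11  0.05  0.01] open 0.283
```

>>> {"fn": "move_arm", "kwargs": {"turn": [[0,0,0],[0,0,0],[0,0,0],[0,0,0],[0,0,0],[0,0,0]], "dp": [[0,0,0],[0,0,0],[0,0,0],[0,0,0.3],[0,0,0.3],[0,0,0]], "jaw": [-0.3,-0.3,-0.3,-0.3,-0.3,-0.3]}}

```text
clock: 8.48
tool_pos: [0.69, -0.0154, 0.0719]
eef_rot: [0.754, 0.657, -0.001, -0.001]
contact_force: [-1.1, 0.1, 0.3]
opening: 0.651
```

Run:
```python
from h import *
st()
```

```text
t 8.48 p [ 0.69   -0.0154  0.0719] yaw_y -7.8 z [-0.004  0.    -1.   ] q [-0.1   0.93  0.12  1.45 -0.14  0.77 -0.06] F [-1.1  0.1  0.3] M [-0.04  0.07  0.06] open 0.651
```

No contact at this height, so the fingers straddle the bar. Down 9 mm more and close.

>>> {"fn": "move_arm", "kwargs": {"turn": [[0,0,0],[0,0,0],[0,0,0],[0,0,0],[0,0,0],[0,0,0],[0,0,0],[0,0,0],[0,0,0],[0,0,0]], "dp": [[0,0,0.2],[0,0,0.16],[0,0,0],[0,0,0],[0,0,0],[0,0,0],[0,0,0],[0,0,0],[0,0,0],[0,0,0]], "jaw": [-0.3,-0.3,1,1,1,1,1,1,1,1], "newtons": 10}}

```text
clock: 9.32
tool_pos: [0.6917, -0.0155, 0.0653]
eef_rot: [0.754, 0.657, 0.0, 0.0]
contact_force: [-0.2, 0.4, 0.3]
opening: 0.108
```

Run:
```python
from h import *
st()
```

```text
t 9.32 p [ 0.6917 -0.0155  0.0653] yaw_y -7.81 z [ 0.  0. -1.] q [-0.1   0.94  0.12  1.45 -0.14  0.75 -0.06] F [-0.2  0.4  0.3] M [-0.04  0.08 -0.07] open 0.108
```

Bar gripped (9.5 mm opening). I'll swing the bar about the arbor axis.

>>> {"fn": "move_arm", "kwargs": {"turn": [[0,0,0],[0,0,0],[0,0,-0.0083],[0,0,-0.0083],[0,0,-0.0083],[0,0,-0.0083]], "dp": [[0,0,0],[0,0,0],[0.003,0.105,0],[0.003,0.105,0],[0.003,0.105,0],[0.003,0.105,0]], "jaw": [1,1,1,1,1,1], "newtons": 35}}

```text
clock: 9.82
tool_pos: [0.6988, -0.0166, 0.065]
eef_rot: [0.681, 0.732, -0.003, -0.002]
contact_force: [-6.7, -0.1, 6.0]
opening: 0.102
```

Run:
```python
from h import *
st()
```

```text
t 9.82 p [ 0.6988 -0.0166  0.065 ] yaw_y 4.16 z [-0.007 -0.    -1.   ] q [-0.07  0.95  0.07  1.42 -0.08  0.78  0.09] F [-6.7 -0.1  6. ] M [-0.13  1.54 -0.47] open 0.102
```

>>> {"fn": "move_arm", "kwargs": {"turn": [[0,0,-0.0083],[0,0,-0.0083],[0,0,-0.0083],[0,0,-0.0083],[0,0,-0.0083],[0,0,-0.0083],[0,0,0]], "dp": [[0.003,0.105,0],[0.003,0.105,0],[0.003,0.105,0],[0.003,0.105,0],[0.003,0.105,0],[0.003,0.105,0],[0,0,0]], "jaw": [1,1,1,1,1,1,1]}}

```text
clock: 10.4
tool_pos: [0.7149, -0.0139, 0.0651]
eef_rot: [0.559, 0.829, -0.002, -0.002]
contact_force: [-5.5, -1.2, 6.5]
opening: 0.103
```

Run:
```python
from h import *
st()
s=snap('scene','scene8')
f=s['frame'][200:310,110:260]
f=cv2.resize(f,None,fx=5,fy=5,interpolation=cv2.INTER_CUBIC)
cv2.imwrite('pics/e11.png',f)
```

```text
t 10.4 p [ 0.7149 -0.0139  0.0651] yaw_y 22.05 z [-0.005 -0.002 -1.   ] q [-0.04  0.97 -0.01  1.36  0.02  0.82  0.33] F [-5.5 -1.2  6.5] M [-0.38  1.25 -0.45] open 0.103
```

View pics/e11.png

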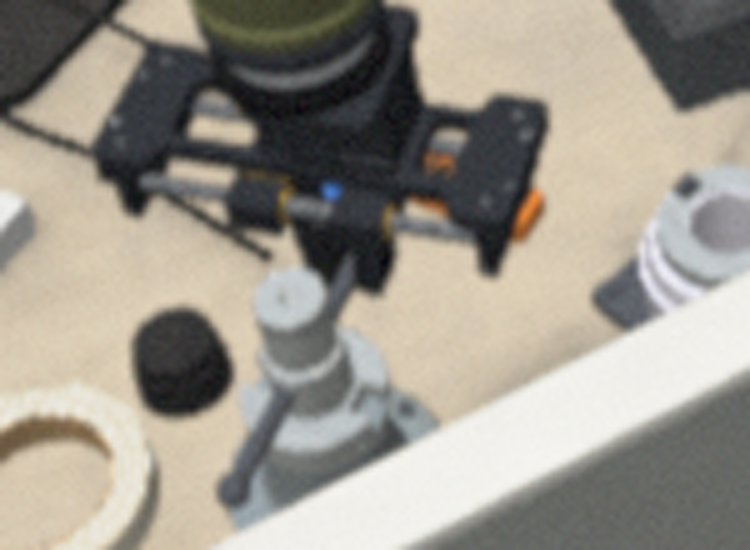

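The tool turned 30° and the picture agrees: the bar now runs from ball (235,488) to the fingers at (350,270). I'll release and rise.

>>> {"fn": "move_arm", "kwargs": {"turn": [[0,0,0],[0,0,0],[0,0,0],[0,0,0],[0,0,0],[0,0,0],[0,0,0],[0,0,0],[0,0,0],[0,0,0]], "dp": [[0,0,0],[0,0,0],[0,0,0],[0,0,0],[0,0,-1],[0,0,-1],[0,0,-1],[0,0,-0.4],[0,0,0],[0,0,0]], "jaw": [-0.6,-0.6,-0.6,-0.6,-0.6,-0.6,-0.6,-0.6,-0.6,-0.6]}}

```text
clock: 11.28
tool_pos: [0.7174, -0.0121, 0.1497]
eef_rot: [0.559, 0.829, 0.0, 0.0]
contact_force: [-0.3, -0.5, -0.8]
opening: 0.795
```

Run:
```python
from h import *
st()
s=snap('scene','scene9');t=snap('top','top9')
f=s['frame'][180:310,90:260]
f=cv2.resize(f,None,fx=4.6,fy=4.6,interpolation=cv2.INTER_CUBIC)
cv2.imwrite('pics/e12.png',f)
```

```text
t 11.28 p [ 0.7174 -0.0121  0.1497] yaw_y 22.09 z [ 0.  0. -1.] q [-0.04  0.87 -0.01  1.3   0.01  0.97  0.33] F [-0.3 -0.5 -0.8] M [-0.07  0.04  0.  ] open 0.795
```

View pics/e12.png

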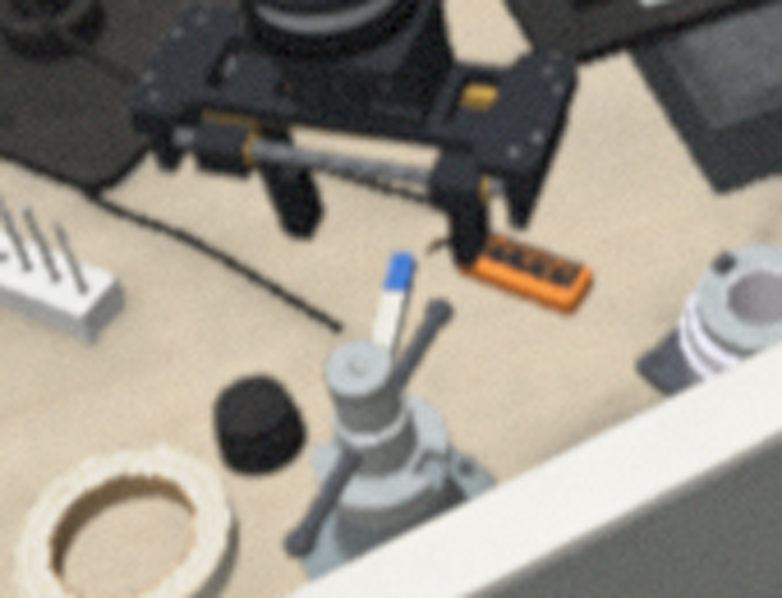

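Run:
```python
from h import *
s=load('scene9')
S=lambda x,y:(90+(x+.5)/4.6-.5,180+(y+.5)/4.6-.5)
a=onz(s,*S(298,541),.109);b=onz(s,*S(438,312),.109);print(a,b,(a+b)/2,np.degrees(np.arctan2(*(a-b)[[1,0]])), np.linalg.norm(a-b))
print('top',onz(s,*S(359,362),.155))
p=np.array([.7174,-.0121,0])
y=np.array([np.cos(np.radians(22.09)),np.sin(np.radians(22.09)),0]); x=np.array([-y[1],y[0],0])
f=cv2.imread('pics/e12.png');f=np.clip(f*1.6,0,255).astype(np.uint8)
for z,c in ((.165,(0,0,255)),(.175,(255,255,0)),(.185,(0,255,0)),(.195,(255,0,0)),(.205,(0,255,255))):
  for j in (-.035,.035):
    q=[(proj(s,p+x*i+y*(j+k*np.sign(j))+[0,0,z])-[90,180])*4.6 for i,k in ((.009,0),(-.009,0),(-.009,.0175),(.009,.0175))]
    cv2.polylines(f,[np.int32(q)],True,c,1)
cv2.imwrite('pics/e13.png',cv2.resize(f[100:400,150:600],None,fx=1.7,fy=1.7,interpolation=cv2.INTER_CUBIC))
```

```text
[0.68238389 0.10404342 0.109     ] [ 0.71615897 -0.03252407  0.109     ] [0.69927143 0.03575967 0.109     ] 103.89132109026204 0.14068204272510396
top [0.69923881 0.03411677 0.155     ]
```

View pics/e13.png

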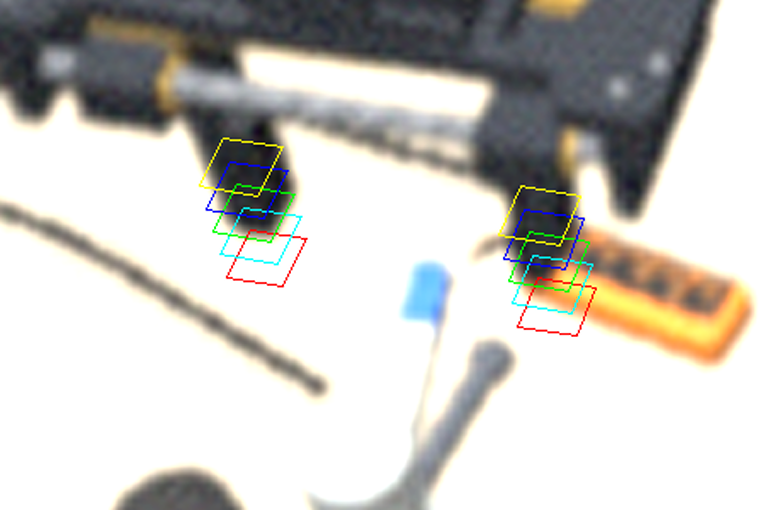

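Both tips match the overlay at reported z + 35 mm, with x and y good to about 2 mm. The bar is now at 104°, so it has turned 22° (82° at the start). I'll move over the axis and grip the cylinder.

>>> {"fn": "move_arm", "kwargs": {"turn": [[0,0,0],[0,0,0],[0,0,0],[0,0,0],[0,0,0],[0,0,0],[0,0,0]], "dp": [[1,0,0],[1,0,0],[0,0,0],[0,0,0.8],[0,0,0.8],[0,0,0.7],[0,0,0]], "jaw": [-0.5,-0.5,-0.5,-0.5,-0.5,-0.5,-0.5]}}

```text
clock: 11.97
tool_pos: [0.6945, 0.0337, 0.0871]
eef_rot: [0.558, 0.83, -0.003, -0.004]
contact_force: [-0.9, -1.2, -0.6]
opening: 0.749
```

Run:
```python
from h import *
st()
```

```text
t 11.97 p [0.6945 0.0337 0.0871] yaw_y 22.1 z [-0.01  -0.001 -1.   ] q [-0.11  0.92 -0.01  1.41  0.01  0.82  0.26] F [-0.9 -1.2 -0.6] M [-0.1   0.13 -0.03] open 0.749
```

>>> {"fn": "move_arm", "kwargs": {"turn": [[0,0,0],[0,0,0],[0,0,0],[0,0,0],[0,0,0],[0,0,0],[0,0,0],[0,0,0]], "dp": [[0,0,0],[0,0,0],[0,0,0],[0,0,0],[0,0,0],[0,0,0],[0,0,0],[0,0,0]], "jaw": [1,1,1,1,1,1,1,1], "newtons": 15}}

```text
clock: 12.63
tool_pos: [0.6993, 0.0342, 0.0935]
eef_rot: [0.559, 0.829, 0.001, 0.001]
contact_force: [2.2, -0.3, 3.6]
opening: 0.358
```

Run:
```python
from h import *
st()
```

```text
t 12.63 p [0.6993 0.0342 0.0935] yaw_y 22.08 z [ 0.002  0.    -1.   ] q [-0.11  0.91 -0.01  1.41  0.01  0.82  0.26] F [ 2.2 -0.3  3.6] M [-0.01  0.07  0.04] open 0.358
```

Cylinder gripped (31.5 mm). I'll firm the grip, turn a little further for margin, then start lifting.

>>> {"fn": "move_arm", "kwargs": {"turn": [[0,0,0],[0,0,0],[0,0,-0.0075],[0,0,-0.0075],[0,0,-0.0075],[0,0,0],[0,0,0],[0,0,0]], "dp": [[0,0,0],[0,0,0],[0,0,0],[0,0,0],[0,0,0],[0,0,-0.2],[0,0,-0.2],[0,0,0]], "jaw": [1,1,1,1,1,1,1,1], "newtons": 45}}

```text
clock: 13.3
tool_pos: [0.698, 0.0339, 0.1025]
eef_rot: [0.499, 0.867, -0.001, -0.0]
contact_force: [0.8, -0.3, -5.4]
opening: 0.355
```

Run:
```python
from h import *
st()
s=snap('scene','scene10')
f=s['frame'][180:310,90:260]
f=cv2.resize(f,None,fx=4.6,fy=4.6,interpolation=cv2.INTER_CUBIC)
cv2.imwrite('pics/e14.png',f)
```

```text
t 13.3 p [0.698  0.0339 0.1025] yaw_y 30.14 z [-0.001 -0.    -1.   ] q [-0.09  0.9  -0.05  1.4   0.05  0.84  0.37] F [ 0.8 -0.3 -5.4] M [-0.14 -0.18 -0.06] open 0.355
```

View pics/e14.png

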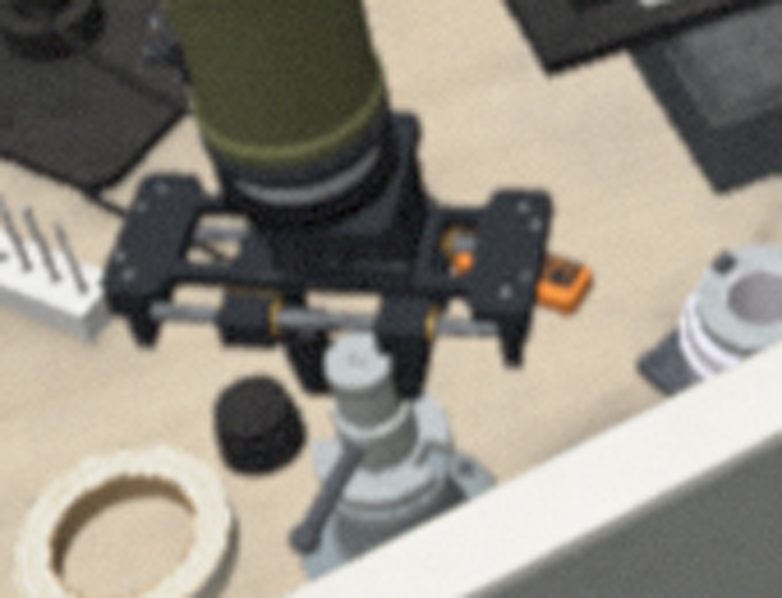

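Run:
```python
from h import *
s=load('scene10')
for z in (.155,.165): print((proj(s,[.699,.0342,z])-[90,180])*4.6)
print((proj(s,[.6824,.104,.109])-[90,180])*4.6,(proj(s,[.6824,.104,.119])-[90,180])*4.6)
```

```text
[357.45404676 360.55234965]
[354.03042064 347.78356559]
[296.24104775 539.11326471] [292.2345066 527.6310463]
```

>>> {"fn": "move_arm", "kwargs": {"turn": [[0,0,0],[0,0,0],[0,0,0],[0,0,0]], "dp": [[0,0,0],[0,0,-0.1],[0,0,-0.1],[0,0,0]], "jaw": [1,1,1,1], "newtons": 60}}

```text
clock: 13.68
tool_pos: [0.6983, 0.0343, 0.108]
eef_rot: [0.499, 0.867, -0.0, -0.0]
contact_force: [0.5, 0.0, -4.7]
opening: 0.345
```

Run:
```python
from h import *
st()
s=snap('scene','scene11')
f=s['frame'][180:310,90:260]
f=cv2.resize(f,None,fx=4.6,fy=4.6,interpolation=cv2.INTER_CUBIC)
cv2.imwrite('pics/e15.png',f)
```

```text
t 13.68 p [0.6983 0.0343 0.108 ] yaw_y 30.17 z [-0.  0. -1.] q [-0.09  0.89 -0.05  1.4   0.05  0.85  0.37] F [ 0.5  0.  -4.7] M [-0.08 -0.04 -0.02] open 0.345
```

View pics/e15.png

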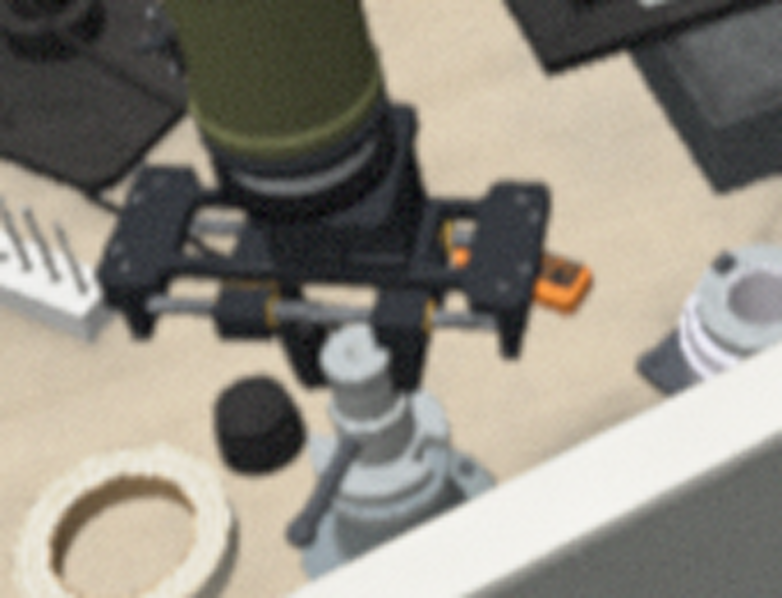

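The arbor is now rising with the gripper: its top moved from (358,358) to (355,350), and Fz ≈ -4.7 N is its weight. I'll keep lifting straight.

>>> {"fn": "move_arm", "kwargs": {"turn": [[0,0,0],[0,0,0],[0,0,0],[0,0,0],[0,0,0],[0,0,0],[0,0,0],[0,0,0],[0,0,0],[0,0,0]], "dp": [[0,0,-0.2],[0,0,-0.3],[0,0,-0.35],[0,0,-0.35],[0,0,-0.35],[0,0,-0.35],[0,0,-0.35],[0,0,-0.35],[0,0,-0.35],[0,0,-0.35]], "jaw": [1,1,1,1,1,1,1,1,1,1]}}

```text
clock: 14.57
tool_pos: [0.6985, 0.0341, 0.191]
eef_rot: [0.499, 0.867, 0.0, -0.0]
contact_force: [-0.2, 1.0, -4.8]
opening: 0.348
```

Run:
```python
from h import *
st()
s=snap('scene','scene12')
f=s['frame'][150:310,80:280]
f=cv2.resize(f,None,fx=3.7,fy=3.7,interpolation=cv2.INTER_CUBIC)
cv2.imwrite('pics/e16.png',f)
```

```text
t 14.57 p [0.6985 0.0341 0.191 ] yaw_y 30.17 z [ 0.  0. -1.] q [-0.09  0.8  -0.05  1.33  0.04  1.01  0.38] F [-0.2  1.  -4.8] M [-0.09 -0.    0.01] open 0.348
```

View pics/e16.png

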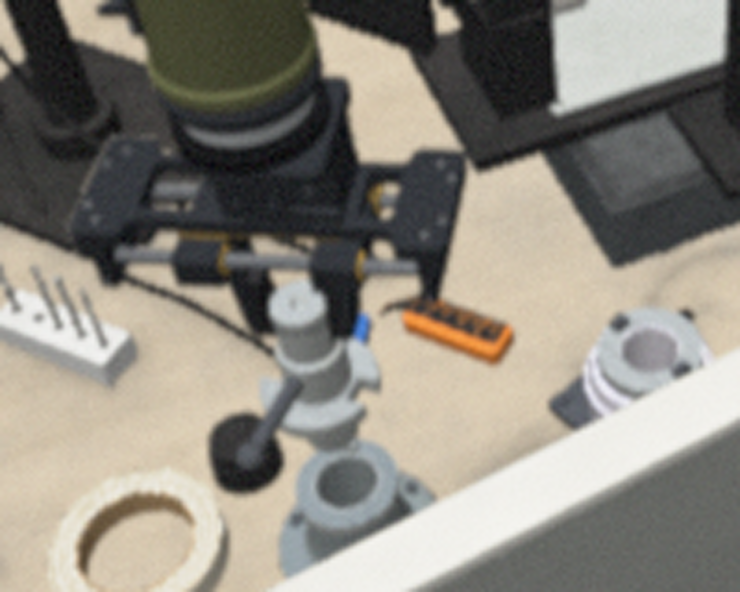

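Run:
```python
from h import *
s=load('scene12')
S=lambda x,y:(80+(x+.5)/3.7-.5,150+(y+.5)/3.7-.5)
for dz in (.08,.085,.09,.095):
    t=onz(s,*S(298,304),.155+dz); b=onz(s,*S(247,456),.109+dz); d=b-t
    print(dz,t.round(4),b.round(4),np.hypot(*d[:2]).round(4),np.degrees(np.arctan2(d[1],d[0])).round(1))
# slots? sleeve bore centre
print('sleeve',onz(s,*S(345,483),.075),'spindle',onz(s,*S(651,350),.07))
```

```text
0.08 [0.7065 0.0298 0.235 ] [0.6886 0.0995 0.189 ] 0.0719 104.4
0.085 [0.7029 0.0324 0.24  ] [0.6854 0.1013 0.194 ] 0.0711 104.3
0.09 [0.6992 0.035  0.245 ] [0.6821 0.1032 0.199 ] 0.0704 104.1
0.095 [0.6956 0.0375 0.25  ] [0.6788 0.1051 0.204 ] 0.0696 103.9
sleeve [0.69761917 0.03696277 0.075     ] spindle [ 0.5996096  -0.15879486  0.07      ]
```

The arbor is out: it was lifted about 90 mm, its top is on the tool axis, and the bar is at 104°. Next I turn it -24° so the bar is at 80°, then carry it over the spindle.

>>> {"fn": "move_arm", "kwargs": {"turn": [[0,0,0.0134],[0,0,0.0134],[0,0,0.0134],[0,0,0.0134],[0,0,0.0134],[0,0,0]], "dp": [[0,0,0],[0,0,0],[0,0,0],[0,0,0],[0,0,0],[0,0,0]], "jaw": [1,1,1,1,1,1]}}

```text
clock: 15.12
tool_pos: [0.6985, 0.0345, 0.1901]
eef_rot: [0.669, 0.743, -0.0, -0.0]
contact_force: [0.2, 0.5, -5.5]
opening: 0.347
```

>>> {"fn": "move_arm", "kwargs": {"turn": [[0,0,0],[0,0,0],[0,0,0],[0,0,0],[0,0,0],[0,0,0],[0,0,0],[0,0,0],[0,0,0],[0,0,0]], "dp": [[-0.5,-0.35,0],[-0.85,-0.55,0],[-0.85,-0.55,0],[-0.85,-0.55,0],[-0.85,-0.55,0],[-0.85,-0.55,0],[-0.85,-0.55,0],[-0.85,-0.55,0],[-0.84,-0.48,0],[0,0,0]], "jaw": [1,1,1,1,1,1,1,1,1,1]}}

```text
clock: 15.95
tool_pos: [0.5981, -0.1679, 0.1905]
eef_rot: [0.671, 0.741, -0.003, 0.001]
contact_force: [-0.1, -0.7, -4.9]
opening: 0.347
```

Run:
```python
from h import *
plan((.6013,-.1594,.191),6.1)
s=snap('scene','scene13');t=snap('top','top13')
f=s['frame'][130:290,170:370]
f=cv2.resize(f,None,fx=3.9,fy=3.7,interpolation=cv2.INTER_CUBIC)
cv2.imwrite('pics/e17.png',f)
```

```text
t 15.95 p [ 0.5981 -0.1679  0.1905] yaw_y 5.7 z [-0.003 -0.006 -1.   ] q [ 0.17  0.69  0.04  1.6  -0.03  0.85  0.32] F [-0.1 -0.7 -4.9] M [-0.26  0.21  0.02] open 0.347
tool dp units [ 0.32  0.16 -0.02] world d [0.0032 0.0085 0.0005] turn z units -0.0011 dyaw 0.4
```

View pics/e17.png

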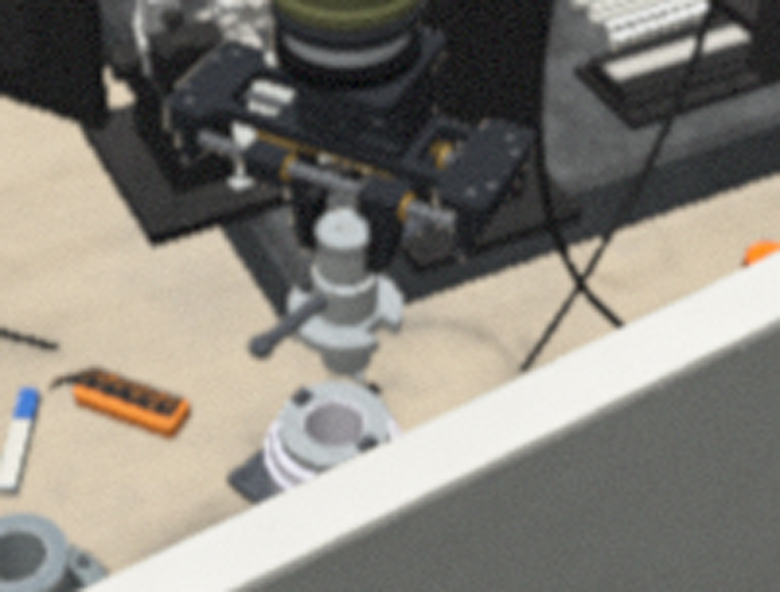

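View pics/top13.png

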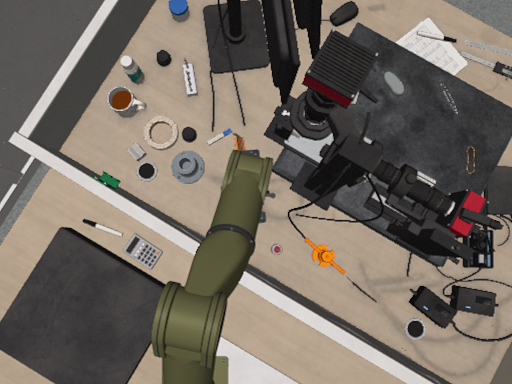

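>>> {"fn": "move_arm", "kwargs": {"turn": [[0,0,0],[0,0,0],[0,0,0],[0,0,0]], "dp": [[0,0,0],[0,0,0],[0,0,0],[0,0,0]], "jaw": [1,1,1,1]}}

```text
clock: 16.38
tool_pos: [0.6019, -0.1583, 0.19]
eef_rot: [0.668, 0.744, 0.0, -0.0]
contact_force: [-0.1, -0.5, -5.3]
opening: 0.351
```

Run:
```python
from h import *
plan((.6013,-.1594,.191),6.1)
s=snap('scene','scene14')
f=s['frame'][170:270,200:310]
f=cv2.resize(f,None,fx=7,fy=6,interpolation=cv2.INTER_CUBIC)
cv2.imwrite('pics/e18.png',f)
```

```text
t 16.38 p [ 0.6019 -0.1583  0.19  ] yaw_y 6.17 z [ 0.     0.001 -1.   ] q [ 0.16  0.7   0.04  1.59 -0.03  0.85  0.32] F [-0.1 -0.5 -5.3] M [-0.07  0.06  0.  ] open 0.351
tool dp units [-0.04 -0.03 -0.04] world d [-0.0006 -0.0011  0.001 ] turn z units 0.0002 dyaw -0.07
```

View pics/e18.png

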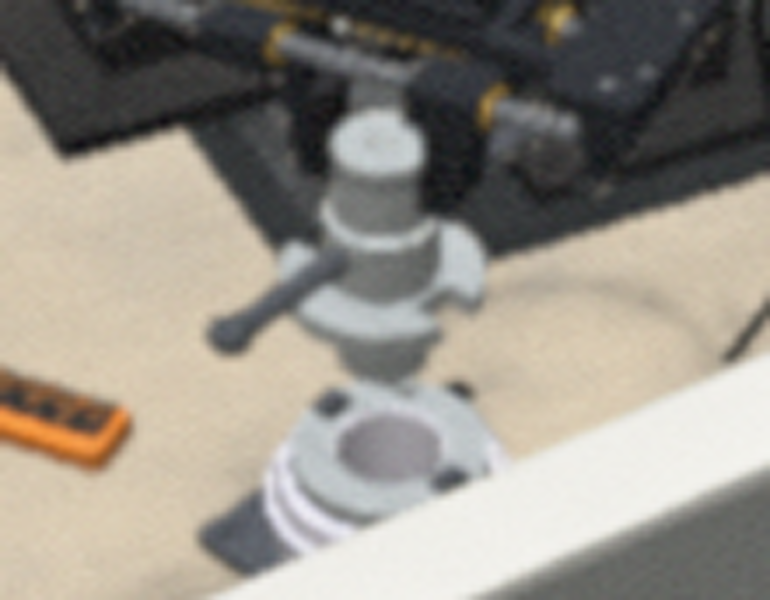

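Run:
```python
from h import *
s=load('scene14')
S=lambda x,y:(200+(x+.5)/7-.5,170+(y+.5)/6-.5)
dz=.09
t=onz(s,*S(377,143),.155+dz); b=onz(s,*S(229,333),.109+dz); d=b-t
print(t.round(4),b.round(4),np.hypot(*d[:2]),np.degrees(np.arctan2(d[1],d[0])))
A=onz(s,*S(335,403),.078);B=onz(s,*S(450,477),.078);print(A,B,(A+B)/2,np.degrees(np.arctan2(*(A-B)[[1,0]])),'bore',onz(s,*S(390,448),.07),np.linalg.norm(A-B))
```

```text
[ 0.6051 -0.1592  0.245 ] [ 0.6148 -0.0905  0.199 ] 0.06930020165266057 81.96363136953164
[ 0.62633722 -0.16188678  0.078     ] [ 0.57100202 -0.15244768  0.078     ] [ 0.59866962 -0.15716723  0.078     ] -9.680361008744521 bore [ 0.60018712 -0.15833117  0.07      ] 0.05613449687225026
```

>>> {"fn": "move_arm", "kwargs": {"turn": [[0,0,0.004],[0,0,0],[0,0,0],[0,0,0],[0,0,0]], "dp": [[-0.04,-0.03,0],[0,0,0.5],[0,0,0.5],[0,0,0.4],[0,0,0]], "jaw": [1,1,1,1,1]}}

```text
clock: 16.85
tool_pos: [0.5991, -0.16, 0.1529]
eef_rot: [0.678, 0.735, -0.001, -0.002]
contact_force: [-0.5, 0.5, -5.5]
opening: 0.35
```

Run:
```python
from h import *
st()
s=snap('scene','scene15')
f=s['frame'][170:270,200:310]
f=cv2.resize(f,None,fx=7,fy=6,interpolation=cv2.INTER_CUBIC)
cv2.imwrite('pics/e19.png',f)
```

```text
t 16.85 p [ 0.5991 -0.16    0.1529] yaw_y 4.6 z [-0.004  0.001 -1.   ] q [ 0.16  0.74  0.04  1.63 -0.04  0.77  0.3 ] F [-0.5  0.5 -5.5] M [-0.05  0.1   0.05] open 0.35
```

View pics/e19.png

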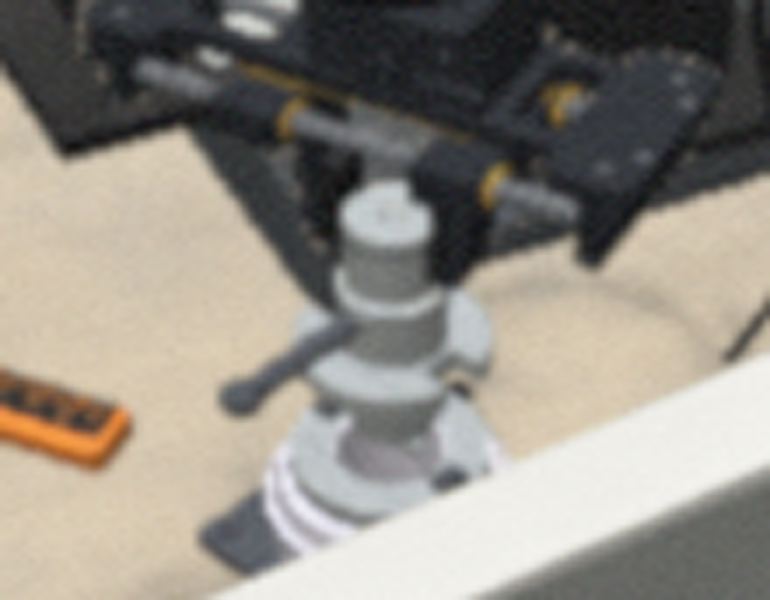

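>>> {"fn": "move_arm", "kwargs": {"turn": [[0,0,0],[0,0,0],[0,0,0],[0,0,0],[0,0,0],[0,0,0]], "dp": [[0,0,0],[0,0,0.2],[0,0,0.2],[0,0,0.2],[0,0,0.2],[0,0,0]], "jaw": [1,1,1,1,1,1]}}

```text
clock: 17.4
tool_pos: [0.5999, -0.1603, 0.1338]
eef_rot: [0.678, 0.735, -0.001, -0.001]
contact_force: [-0.7, 0.4, -5.8]
opening: 0.351
```

Run:
```python
from h import *
st()
```

```text
t 17.4 p [ 0.5999 -0.1603  0.1338] yaw_y 4.62 z [-0.002  0.001 -1.   ] q [ 0.17  0.77  0.04  1.65 -0.04  0.73  0.3 ] F [-0.7  0.4 -5.8] M [-0.07  0.07  0.02] open 0.351
```

>>> {"fn": "move_arm", "kwargs": {"turn": [[0,0,0],[0,0,0],[0,0,0],[0,0,0],[0,0,0]], "dp": [[0,0,0.2],[0,0,0.2],[0,0,0.2],[0,0,0.1],[0,0,0]], "jaw": [1,1,1,1,1]}}

```text
clock: 17.82
tool_pos: [0.6002, -0.1604, 0.1167]
eef_rot: [0.678, 0.735, -0.0, -0.001]
contact_force: [-0.7, 0.6, -4.9]
opening: 0.349
```

Run:
```python
from h import *
st()
s=snap('scene','scene16')
f=s['frame'][180:280,200:310]
f=cv2.resize(f,None,fx=7,fy=6,interpolation=cv2.INTER_CUBIC)
cv2.imwrite('pics/e20.png',f)
```

```text
t 17.82 p [ 0.6002 -0.1604  0.1167] yaw_y 4.62 z [-0.002  0.    -1.   ] q [ 0.17  0.79  0.04  1.66 -0.04  0.7   0.3 ] F [-0.7  0.6 -4.9] M [-0.12  0.15 -0.01] open 0.349
```

View pics/e20.png

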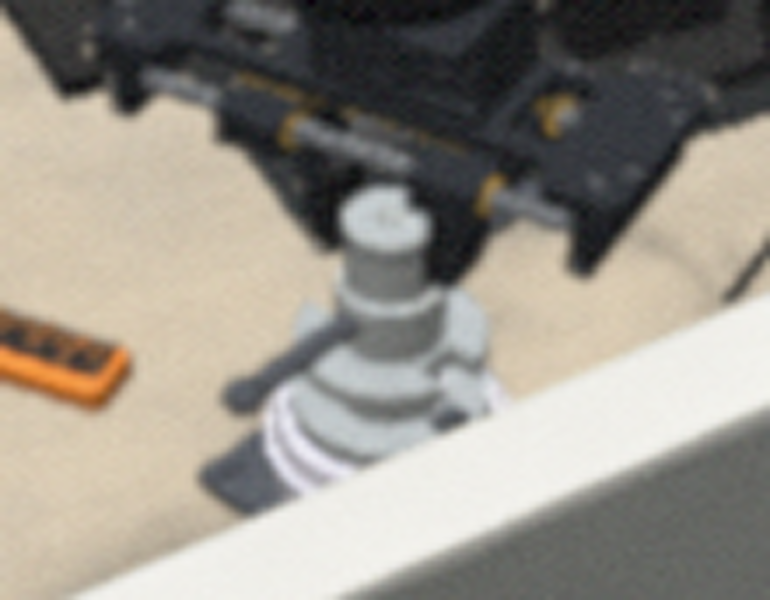

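The shank is in the bore with no side load, and the slot at (450,375) is right above the dog at (452,415). Going on down.

>>> {"fn": "move_arm", "kwargs": {"turn": [[0,0,0],[0,0,0],[0,0,0],[0,0,0],[0,0,0]], "dp": [[0,0,0.15],[0,0,0.15],[0,0,0.15],[0,0,0.1],[0,0,0]], "jaw": [1,1,1,1,1]}}

```text
clock: 18.28
tool_pos: [0.6005, -0.1606, 0.1031]
eef_rot: [0.678, 0.735, -0.0, -0.0]
contact_force: [0.2, 0.2, -4.4]
opening: 0.351
```

Run:
```python
from h import *
st()
```

```text
t 18.28 p [ 0.6005 -0.1606  0.1031] yaw_y 4.61 z [-0.001  0.    -1.   ] q [ 0.17  0.81  0.03  1.67 -0.04  0.67  0.3 ] F [ 0.2  0.2 -4.4] M [-0.26  0.03  0.01] open 0.351
```

>>> {"fn": "move_arm", "kwargs": {"turn": [[0,0,0],[0,0,0],[0,0,0],[0,0,0]], "dp": [[0,0,0.1],[0,0,0.1],[0,0,0.06],[0,0,0]], "jaw": [1,1,1,1]}}

```text
clock: 18.62
tool_pos: [0.6008, -0.1607, 0.097]
eef_rot: [0.678, 0.735, -0.0, -0.0]
contact_force: [1.5, -0.3, -5.2]
opening: 0.35
```

Run:
```python
from h import *
st()
s=snap('scene','scene17')
f=s['frame'][180:280,200:310]
f=cv2.resize(f,None,fx=7,fy=6,interpolation=cv2.INTER_CUBIC)
cv2.imwrite('pics/e21.png',f)
```

```text
t 18.62 p [ 0.6008 -0.1607  0.097 ] yaw_y 4.61 z [-0. -0. -1.] q [ 0.17  0.82  0.03  1.67 -0.04  0.65  0.3 ] F [ 1.5 -0.3 -5.2] M [-0.29 -0.05  0.03] open 0.35
```

View pics/e21.png

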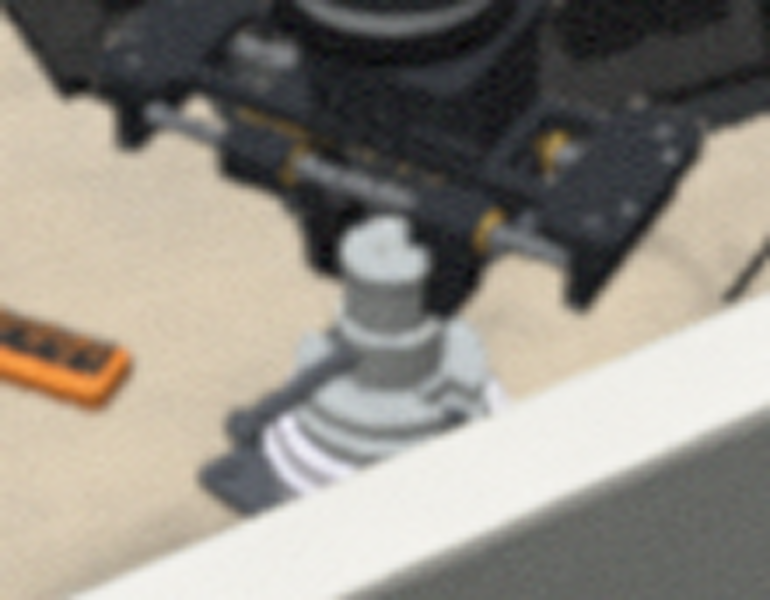

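>>> {"fn": "move_arm", "kwargs": {"turn": [[0,0,0],[0,0,0],[0,0,0],[0,0,0]], "dp": [[0,0,0.08],[0,0,0.08],[0,0,0.06],[0,0,0]], "jaw": [1,1,1,1]}}

```text
clock: 19.0
tool_pos: [0.6009, -0.1607, 0.0916]
eef_rot: [0.678, 0.735, -0.0, 0.0]
contact_force: [0.2, -0.7, -5.2]
opening: 0.352
```

Run:
```python
from h import *
st()
```

```text
t 19.0 p [ 0.6009 -0.1607  0.0916] yaw_y 4.61 z [ 0. -0. -1.] q [ 0.17  0.82  0.03  1.67 -0.04  0.64  0.3 ] F [ 0.2 -0.7 -5.2] M [-0.37 -0.12 -0.01] open 0.352
```

>>> {"fn": "move_arm", "kwargs": {"turn": [[0,0,0],[0,0,0],[0,0,0]], "dp": [[0,0,0.08],[0,0,0.08],[0,0,0]], "jaw": [1,1,1]}}

```text
clock: 19.25
tool_pos: [0.6012, -0.1611, 0.0885]
eef_rot: [0.678, 0.735, 0.0, 0.001]
contact_force: [-0.5, -1.6, -0.2]
opening: 0.349
```

Run:
```python
from h import *
st()
s=snap('scene','scene18')
f=s['frame'][190:270,210:310]
f=cv2.resize(f,None,fx=8,fy=7.4,interpolation=cv2.INTER_CUBIC)
cv2.imwrite('pics/e22.png',f)
```

```text
t 19.25 p [ 0.6012 -0.1611  0.0885] yaw_y 4.59 z [ 0.001 -0.001 -1.   ] q [ 0.17  0.83  0.03  1.68 -0.04  0.64  0.3 ] F [-0.5 -1.6 -0.2] M [-0.42  0.11 -0.02] open 0.349
```

View pics/e22.png

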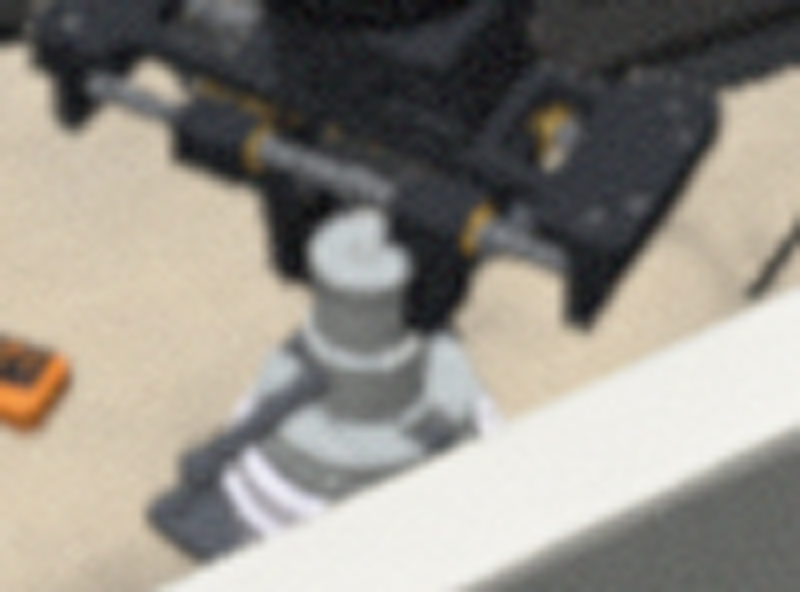

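Run:
```python
from h import *
s=load('scene18')
for z in (.150,.158): print(onz(s,210+360.5/8-.5,190+249.5/7.4-.5,z),((proj(s,[.6,-.159,z])-[209.5,189.5])*[8,7.4]))
s=load('scene0');print(onz(s,120+216/4.4-.5,215+196/4.4-.5,.155))
```

```text
[ 0.60131791 -0.1573502   0.15      ] [367.33960055 247.98142939]
[ 0.59740592 -0.15158304  0.158     ] [367.27178622 231.31908754]
[0.69620377 0.03443241 0.155     ]
```

The top height matches z = 150 mm (home) rather than 158 mm (on the dogs), and the weight is carried by the spindle. A light press, then release and rise.

>>> {"fn": "move_arm", "kwargs": {"turn": [[0,0,0],[0,0,0]], "dp": [[0,0,0.06],[0,0,0.04]], "jaw": [1,1]}}

```text
clock: 19.47
tool_pos: [0.6013, -0.1612, 0.0883]
eef_rot: [0.678, 0.735, 0.0, 0.001]
contact_force: [-6.0, -0.8, 25.0]
opening: 0.348
```

Run:
```python
from h import *
st()
```

```text
t 19.47 p [ 0.6013 -0.1612  0.0883] yaw_y 4.58 z [ 0.002 -0.001 -1.   ] q [ 0.17  0.83  0.03  1.68 -0.04  0.64  0.3 ] F [-6.  -0.8 25. ] M [-0.    1.55  0.04] open 0.348
```

>>> {"fn": "move_arm", "kwargs": {"turn": [[0,0,0],[0,0,0],[0,0,0],[0,0,0],[0,0,0],[0,0,0],[0,0,0],[0,0,0],[0,0,0],[0,0,0]], "dp": [[0,0,-0.08],[0,0,0],[0,0,0],[0,0,0],[0,0,0],[0,0,-0.3],[0,0,-0.8],[0,0,-1],[0,0,-1],[0,0,-1]], "jaw": [-0.4,-0.4,-0.4,-0.4,-0.4,-0.4,-0.4,-0.4,-0.4,-0.4]}}

```text
clock: 20.3
tool_pos: [0.6006, -0.1604, 0.1912]
eef_rot: [0.678, 0.735, -0.0, -0.0]
contact_force: [0.7, 0.6, -0.4]
opening: 0.699
```

Run:
```python
from h import *
st()
s=snap('scene','scene19')
f=s['frame'][190:280,190:310]
f=cv2.resize(f,None,fx=6.5,fy=6.5,interpolation=cv2.INTER_CUBIC)
cv2.imwrite('pics/e23.png',f)
```

```text
t 20.3 p [ 0.6006 -0.1604  0.1912] yaw_y 4.62 z [-0.  0. -1.] q [ 0.16  0.69  0.04  1.59 -0.04  0.85  0.3 ] F [ 0.7  0.6 -0.4] M [-0.08  0.03 -0.04] open 0.699
```

View pics/e23.png

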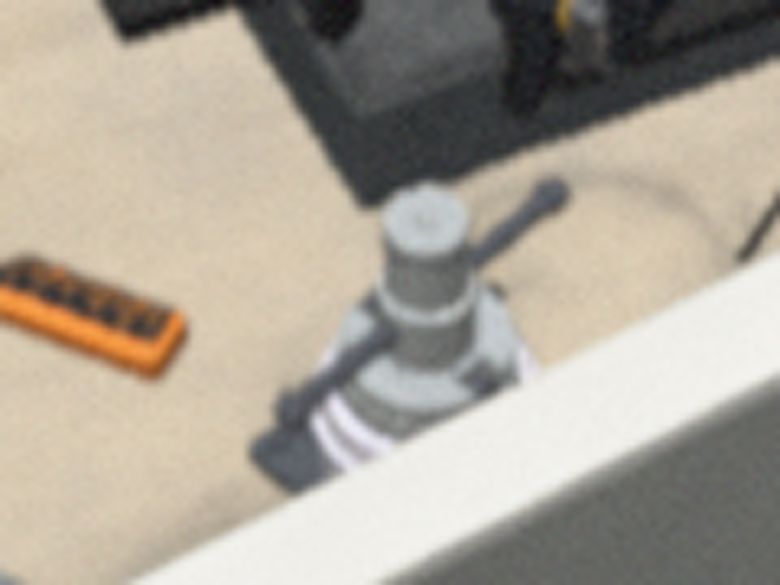

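Run:
```python
from h import *
s=load('scene19')
S=lambda x,y:(190+(x+.5)/6.5-.5,190+(y+.5)/6.5-.5)
a=onz(s,*S(293,408),.104);b=onz(s,*S(552,192),.104);print(a,b,(a+b)/2,np.degrees(np.arctan2(*(a-b)[[1,0]])),np.linalg.norm(a-b))
print(onz(s,*S(426,220),.15),onz(s,*S(426,220),.158))
```

```text
[ 0.61224033 -0.08945084  0.104     ] [ 0.5894943  -0.22996677  0.104     ] [ 0.60086731 -0.15970881  0.104     ] 80.8050001222139 0.14234502978475372
[ 0.59987719 -0.15753866  0.15      ] [ 0.59598171 -0.15176935  0.158     ]
```

>>> {"fn": "move_arm", "kwargs": {"turn": [[0,0,0],[0,0,0],[0,0,0],[0,0,0],[0,0,0],[0,0,0],[0,0,0],[0,0,0],[0,0,0],[0,0,0]], "dp": [[0,0,-1],[0,0,-1],[0,0,-1],[0,0,-1],[0,0,-1],[0,0,-1],[0,0,-1],[0,0,-1],[0,0,-1],[0,0,-0.5]], "jaw": [-0.4,-0.4,-0.4,-0.4,-0.4,-0.4,-0.4,-0.4,-0.4,-0.4]}}

```text
clock: 21.18
tool_pos: [0.6016, -0.1608, 0.431]
eef_rot: [0.678, 0.735, 0.001, 0.002]
contact_force: [0.2, -1.2, 0.5]
opening: 0.701
```

>>> {"fn": "move_arm", "kwargs": {"turn": [[0,0,-0.004],[0,0,-0.004],[0,0,-0.004],[0,0,-0.004],[0,0,-0.004],[0,0,-0.004],[0,0,-0.004],[0,0,-0.004],[0,0,-0.004],[0,0,0]], "dp": [[1,0,0],[1,0,0],[1,0,0],[1,0,0],[1,0,0],[1,0,0],[1,0,0],[1,0,0],[1,0,0],[1,0,0]], "jaw": [-0.4,-0.4,-0.4,-0.4,-0.4,-0.4,-0.4,-0.4,-0.4,-0.4]}}

```text
clock: 22.02
tool_pos: [0.5522, 0.0853, 0.4276]
eef_rot: [0.59, 0.807, 0.0, -0.0]
contact_force: [-0.0, 0.3, -0.5]
opening: 0.699
```

Run:
```python
from h import *
st()
t=snap('top','top20');snap('scene','scene20')
f=t['frame'][130:240,180:320]
cv2.imwrite('pics/e24.png',cv2.resize(f,None,fx=5.4,fy=5.4,interpolation=cv2.INTER_CUBIC))
```

```text
t 22.02 p [0.5522 0.0853 0.4276] yaw_y 17.64 z [ 0.  0. -1.] q [-0.22  0.4  -0.03  1.39  0.01  1.35  0.06] F [-0.   0.3 -0.5] M [-0.07  0.04 -0.02] open 0.699
```

View pics/e24.png

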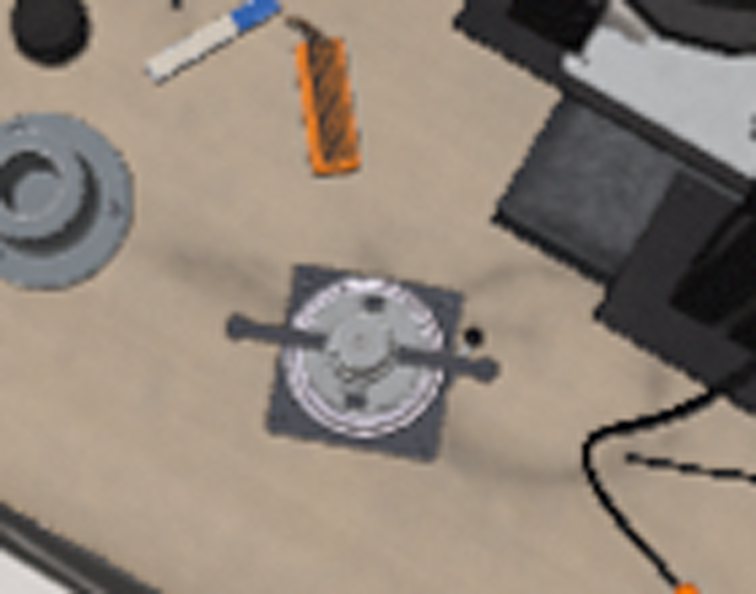

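View pics/scene20.png

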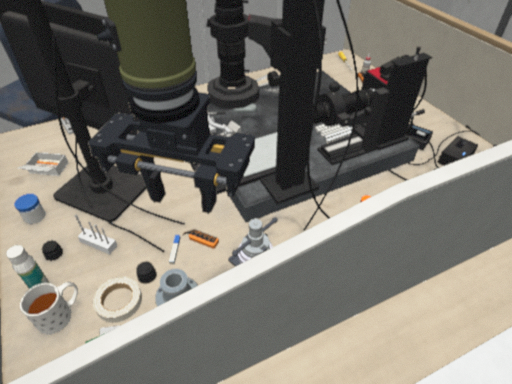

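The top view shows both dogs, at (374,302) and (356,402), inside the flange slots and the arbor centred in the ring. The scene view agrees on height and angle, and the other things stand where they were. I'll hand in.

Run:
```python
from h import *
print(r.finish_job())
```

```text
the job is handed in; nothing more can be done
None
```

The arbor is seated in the measuring spindle, released, and the job is handed in at about 22 s of the 69 s allowed.

**What I did:** I gripped the tommy bar and swung it about 22° to break the taper. I then gripped the top cylinder, lifted the arbor straight out and turned it back 24–26° over the spindle. It went down with both slots over the dogs, and I let go and backed the arm away over the divider.

**Last checks:**
- **Seating:** the top of the arbor fits a height of 150 mm, which is fully home; resting on the dogs would read 158 mm. It was firm under a 25 N press.
- **Alignment:** the bar is at 80.8° and the dogs call for about 80°. Both dogs show inside the slots in the top view.
- **Position:** the arbor's axis is within about 1–2 mm of the spindle centre.
- **Other things:** the hex key set, the lens and the rest look unmoved, and the robot is touching nothing.

**What disagreed:**
- **Tool height:** the reported tool height was about 35 mm below the real fingertips, shown by the pictures and by touching the bar. My first close on the bar missed because of this. I then worked with that offset, and did not find its cause.
- **Turn angle:** the tool turned 30° but the bar only about 22°. The arbor came free of the sleeve all the same.
- **Lift:** the first 9 mm of lift mostly slipped on the cylinder, so I raised the grip to 60 N.

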